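# Unload the clip-in spice carousel, full from empty

### The job

Unload the spice carousel: turn it click by click with its knob to bring each canister to the gate, hold the canister's orange release button in while you pull it straight up off its socket (never wrench it out), and heft it. Stand the full, heavy canisters upright on the wooden board and the empty, light ones upright on the white draining board, until none is left on the carousel; last, turn the orange-rimmed home socket back to the gate, and leave the other kitchen things where they are.

Things in the scene. Friction and masses are not known exactly. Their poses are not given: they have to be found in the camera images.
- carousel: Round spice carousel, 300 mm across, fixed to the worktop: black base, grey turntable with five sockets (four white rims, one orange) 108 mm from its axis, 72 degrees apart. Origin on the turntable axis at worktop level, z up; its own -x axis points to the gate. A canister comes off only at the gate.
- gate (a point): Centre of the socket floor at the gate (34 mm above the worktop); fixed to the base. A fixed aluminium keeper ring, 60 to 65 mm above the worktop, overlaps the canisters' base flanges from outside and is open only at the gate (22 degrees either side, orange mark on the base): a canister lifts off only if it stands within about 6 degrees of the gate's middle.
- knob (a point): Centre of the round black fluted knob (42 mm across, from 84 to 116 mm above the worktop) on the turntable's shaft; turning it turns the turntable with all its canisters. Its x axis turns with the table.
- home_socket (a point): Centre of the floor of the home socket, the one with an orange rim (the other four rims are white); turns with the table. It starts empty, at the gate.
- turntable (a joint): Angle of the turntable in rad, counter-clockwise from above positive; 0 at the start, where an empty socket stands at the gate. Turns endlessly both ways; click stops every 72 degrees (1.2566 rad); let go past half-way (36 degrees) it is drawn on to the next stop. Takes at most 0.2 N m to turn.
- can_a_mid (a point): Clip-in canister, one of up to four exactly alike (may be absent): 95 mm high, aluminium body 40 mm across, black lid, black flange 66 mm across 19 to 23 mm above its underside. The point is on its axis, 62 mm above its underside, level with the button; z up, x points out through its orange release button. Any way round in its socket. Full 0.35 to 0.47 kg, empty 0.07 to 0.11 kg; names do not tell.
- can_a_button (a joint): Press of its button: 0 out (clipped) to 0.008 m in, sprung, 8 N to hold in. Face 16 mm wide, 24 high, 29.5 mm from the axis when out; the bare body opposite is 20 mm from the axis: pinch across the two. The hook at its foot moves with the button; pressed in 0.0065 m or more, the canister lifts straight up (16 mm until clear of the socket).
- can_b_mid (a point): Clip-in canister, one of up to four exactly alike (may be absent): 95 mm high, aluminium body 40 mm across, black lid, black flange 66 mm across 19 to 23 mm above its underside. The point is on its axis, 62 mm above its underside, level with the button; z up, x points out through its orange release button. Any way round in its socket. Full 0.35 to 0.47 kg, empty 0.07 to 0.11 kg; names do not tell.
- can_b_button (a joint): Press of its button: 0 out (clipped) to 0.008 m in, sprung, 8 N to hold in. Face 16 mm wide, 24 high, 29.5 mm from the axis when out; the bare body opposite is 20 mm from the axis: pinch across the two. The hook at its foot moves with the button; pressed in 0.0065 m or more, the canister lifts straight up (16 mm until clear of the socket).
- can_c_mid (a point): Clip-in canister, one of up to four exactly alike (may be absent): 95 mm high, aluminium body 40 mm across, black lid, black flange 66 mm across 19 to 23 mm above its underside. The point is on its axis, 62 mm above its underside, level with the button; z up, x points out through its orange release button. Any way round in its socket. Full 0.35 to 0.47 kg, empty 0.07 to 0.11 kg; names do not tell.
- can_c_button (a joint): Press of its button: 0 out (clipped) to 0.008 m in, sprung, 8 N to hold in. Face 16 mm wide, 24 high, 29.5 mm from the axis when out; the bare body opposite is 20 mm from the axis: pinch across the two. The hook at its foot moves with the button; pressed in 0.0065 m or more, the canister lifts straight up (16 mm until clear of the socket).
- can_d_mid (a point): Clip-in canister, one of up to four exactly alike (may be absent): 95 mm high, aluminium body 40 mm across, black lid, black flange 66 mm across 19 to 23 mm above its underside. The point is on its axis, 62 mm above its underside, level with the button; z up, x points out through its orange release button. Any way round in its socket. Full 0.35 to 0.47 kg, empty 0.07 to 0.11 kg; names do not tell.
- can_d_button (a joint): Press of its button: 0 out (clipped) to 0.008 m in, sprung, 8 N to hold in. Face 16 mm wide, 24 high, 29.5 mm from the axis when out; the bare body opposite is 20 mm from the axis: pinch across the two. The hook at its foot moves with the button; pressed in 0.0065 m or more, the canister lifts straight up (16 mm until clear of the socket).
- board_top (a point): Wooden board, loose, 200 x 140 x 16 mm, lying flat on the worktop. This point is the centre of its top face; x along the 200 mm side, y along the 140 mm side.
- drainer_top (a point): White plastic draining board with grey ribs, loose, 200 x 140 x 16 mm, lying flat on the worktop. This point is the centre of its top face; x along the 200 mm side, y along the 140 mm side.
- salt_shaker: Glass salt shaker, 44 mm across, 90 mm high; bystander, to be left alone. Origin at the centre of its underside.
- spice_a: Spice jar, 41 mm across, 105 mm high; bystander, to be left alone. Origin at the centre of its underside.
- spice_c: Spice jar, 41 mm across, 105 mm high; bystander, to be left alone. Origin at the centre of its underside.
- honey_jar: Honey jar with red lid, 86 mm high; bystander, to be left alone. Origin at the centre of its underside.
- soup_tin: Green tin, 75 mm across, 58 mm high; bystander, to be left alone. Origin at the centre of its underside.
Not all that is in view belongs to the job. Leave any yellow look-alike of the part that bears can_b_mid alone.

How it is judged:
By the outcome, as a careful person would: the job done as asked, in the order asked, and still so for the second after the job is handed in, with the robot touching nothing.
Of can_a, can_b, can_c, can_d only 3 to 4 are there at a start; the rules pass over those that are not, and their reading is None.
At some moment in a run one of board, drainer may be knocked a few centimetres aside while the robot is not near it.
It also fails if it takes over 208 s, if anything falls off the work surface, if the arm or the gripper's body presses on something with over 40 N, if the wrist force passes 120 N, or if a joint passes its speed limit or range.

### The arm

A 6-joint arm with a two-finger parallel gripper is mounted at the origin on a cart in front of the work surface, level with it; the furniture and walls round the work are solid. World frame = base frame: x ahead of the robot, y to its left, z up, the work surface at z = 0. Lengths are in m, angles in degrees, forces in N, time in s.
With the tool pointing down it reaches from about 0.25 to 0.725 m from the base axis. Payload 9.7 kg.
Tool frame: the origin (TCP) lies where the fingers leave the gripper's body, on its centre line; the fingertips stand 73 mm ahead of it and the grasp point (between the pads) lies 54 mm ahead of it; y points along the fingers, x is the direction in which the jaws open and shut, and the axes are right-handed (so a half turn about y gives the same grasp; the last joint's range is limited). The gripper opens to 85 mm and grips with 20 to 120 N. Pads are 22 mm wide; open, the fingers measure 114 mm over their backs; the gripper's body (76 mm by 85 mm) begins 54 mm behind the grasp point. The pads swing forward as they close: fully open they stand 13 mm farther back than shut.
Start: joints at [-63.197, 4.979, 10.078, 95.1, 0, 90], TCP at [0.248, -0.491, 0.304] pointing down, gripper open.
Joint ranges: [-179.16, 179.16], [-48.56, 103.87], [-65.8, 70.77], [-126.05, 130.52], [-82.76, 87.17], [-180, 180]. Speed limits (degrees/s): [127.2, 127.2, 147.25, 180, 180, 180].

### API

Orientations are given as [roll, pitch, yaw] about the fixed x, y, z axes, in that order (R = Rz(yaw) Ry(pitch) Rx(roll)).
In Python, from workcell import sensors, imaging, bot, models gives the robot as it stands.
- The arm moves only by the tool arm_command, never from a script. Its argument "rows" is one flat list of numbers, 7 for each row, row after row: the shift along the tool's x, y, z in cm, then the turn, a rotation vector about the tool's x, y, z in degrees, then the gripper's target within -1 to 1 (fully open at 1, half-way at 0, shut at -1). A call has 1 to 12 rows; each row is the pose to reach, as a shift and turn from the pose commanded when the call began, along the tool's axes at that moment; what a row does not reach only later rows make up. A row lasts 1/12 s, in which the tool goes at most 41.7 mm and 7.16 degrees, less where a joint would pass 70% of its speed; a pose out of reach is approached as far as the arm can. A call with a gripper value outside its range is refused whole. The fingers move at their own pace and stop on an object; "force" is the grip in N (left out, the last holds). Time passes only in rows, so rows that repeat a pose let the fingers close. It gives the time, the measured TCP pose, the force and the opening at its end, in the units of the state.
- sensors.get_obs(): the state, without advancing time (a new reading comes with each control period).
- imaging.camera(name): name is "side" or "top"; returns a dict with "pixels" (420x560x3 uint8, blue, green, red), "z_map" (420x560 float32, m along the optical axis (not along the pixel's ray), 0 where there is no reading), "camera_matrix" (3x3 intrinsics, pixels), "D" ([k1, k2, p1, p2, k3] as OpenCV has them; the pictures are not rectified), "world_from_camera" (4x4, takes a point from camera to world coordinates). Camera axes: x right, y up, looking along -z (the intrinsics and any distortion apply to the point x, -y, -z); pixel columns grow to the right and rows downward; lengths in m; the calibration is good to about 2 mm. A picture is of the moment at which its call begins.
- bot.job_done(): hands the job in, once; it reports no verdict.
Trained networks look in the newest picture that a camera, given by its name, has taken for a name from the list of things; names that differ only in an ending like _2 or _b are one class to them, and where a whole thing is asked for, a point or a joint stands for the part that bears it (a point fixed in the world has none). Each returns a list of dicts, best first, with "conf" (0 to 1); they miss things now and then, are a little off and sometimes report something else, mostly with a low value. They report only what shows in the picture. A call takes as long as a camera call. They do not tell look-alikes from the thing itself.
- models.search_frame(thing, camera): "extent" ([centre column, centre row, width, height] in pixels, round what is visible of it).
- models.spot_point(thing, camera): "location" ([column, row] in pixels: a listed point, or the origin of a listed thing).
The state is a dict: "time": time; "q": joint angles; "qd": joint speeds; "joint_efforts": joint torques, N m; "ee_pos": TCP position; "tcp_rot": TCP orientation; "wrist_force": force on the tool from outside, world axes, zero at the start; "torque": the same for the moment, N m; "opening": finger opening in m.
Only numpy, scipy, OpenCV 4.12 (cv2) and the standard library are available. Lean on these libraries where they do the work, as an engineer would, in place of code of your own. Each camera call takes 0.05 s, during which the arm holds its last target.

## Working session

There is one attempt and no reset: what is moved stays moved. The work goes in short steps, Python scripts to look and compute and a tool call to move; the robot and the scene stay as the last step left them, time stands still between calls to the robot, and variables do not carry over. Pictures are saved under pics/ and viewed, and the job is handed in when it is done.

Besides the shell and the picture viewer there is one more tool, called after "Emit:" in YAML: its name, and indented under it one key for each argument. arm_command: Moves the arm, as the interface text tells. Its arguments: {"type":"object","properties":{"rows":{"type":"array","items":{"type":"number"}},"force":{"type":"number"}},"required":["rows"]}

```bash
ls -la; mkdir -p pics
python3 - <<'E'
from workcell import sensors, imaging, bot, models
import cv2, numpy as np
o=sensors.get_obs(); print(o)
for n in ("side","top"):
    c=imaging.camera(n); cv2.imwrite(f"pics/{n}0.png",c["pixels"]); print(n,c["camera_matrix"],c["D"],c["world_from_camera"])
E
```

```text
total 12
drwxr-xr-x  3 agent agent 4096 Dec  7 14:47 .
drwxr-xr-x 23 root  root  4096 Dec  7 14:47 ..
drwxr-xr-x  2 agent agent 4096 Dec  7 14:47 pics
{'time': 0.0, 'q': array([-6.31959959e+01,  5.01200177e+00,  1.00321883e+01,  9.50995445e+01,
        4.99655400e-04,  8.99994496e+01]), 'qd': array([-0.02757369, -0.06019831,  0.02656902, -0.01627728, -0.08271746,
       -0.00664564]), 'joint_efforts': array([-1.15671955e-03, -5.20385671e+01,  4.64806116e+01,  1.60774996e-02,
       -1.79836529e-04, -3.44330900e-06]), 'ee_pos': array([ 0.24795484, -0.49077782,  0.30315406]), 'tcp_rot': array([-8.99994996e+01,  7.93579036e-02, -6.31954454e+01]), 'wrist_force': array([ 0.0025235 , -0.58129819,  0.90898657]), 'torque': array([ 0.00627577,  0.06537596, -0.02616814]), 'opening': 0.08531765348839296}
side [[493.89660412   0.         270.22089667]
 [  0.         493.89660412 212.92618754]
 [  0.           0.           1.        ]] [0.0024512 0.        0.        0.        0.       ] [[-0.86470446  0.30860865 -0.39629144  0.03408156]
 [-0.50227747 -0.52832727  0.68453461  0.88106559]
 [ 0.00188172  0.79096839  0.61185412  0.88989792]
 [ 0.          0.          0.          1.        ]]
top [[447.7413715    0.         279.27319422]
 [  0.         447.7413715  200.97227498]
 [  0.           0.           1.        ]] [0.04373229 0.         0.         0.         0.        ] [[-0.0260911   0.99466801 -0.09977379  0.4376782 ]
 [-0.99954711 -0.02446082  0.01752861 -0.02858886]
 [ 0.0149946   0.10018595  0.99485574  1.18854848]
 [ 0.          0.          0.          1.        ]]
```

View pics/side0.png

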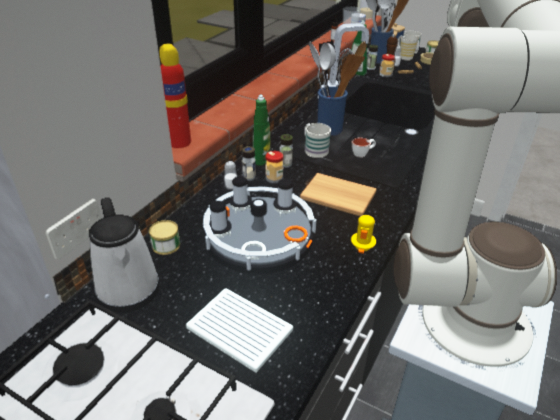

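View pics/top0.png

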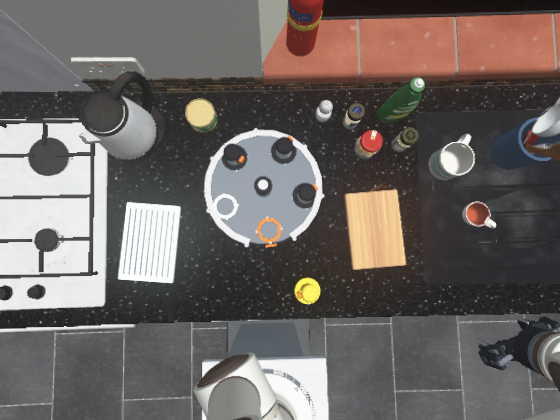

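```bash
cat > h.py <<'E'
from workcell import sensors, imaging, bot, models
import cv2, numpy as np
from scipy.spatial.transform import Rotation as Ro
def cam(n,save=None):
    c=imaging.camera(n)
    if save: cv2.imwrite(f"pics/{save}.png",c["pixels"])
    return c
def rays(c,uv):
    u=cv2.undistortPoints(np.array(uv,float).reshape(-1,1,2),c["camera_matrix"],np.array(c["D"])).reshape(-1,2)
    d=np.c_[u[:,0],-u[:,1],-np.ones(len(u))]
    return d
def dep(c,uv):  # world pts by depth
    uv=np.array(uv,float).reshape(-1,2); d=rays(c,uv)
    z=np.array([c["z_map"][int(round(v)),int(round(u))] for u,v in uv])
    T=c["world_from_camera"]; return (d*z[:,None])@T[:3,:3].T+T[:3,3]
def plane(c,uv,h): # intersect with z=h
    d=rays(c,uv); T=c["world_from_camera"]; w=d@T[:3,:3].T
    s=(h-T[2,3])/w[:,2]; return T[:3,3]+w*s[:,None]
def cloud(c):
    H,W=c["z_map"].shape; uu,vv=np.meshgrid(np.arange(W),np.arange(H))
    d=rays(c,np.c_[uu.ravel(),vv.ravel()]); z=c["z_map"].ravel()
    T=c["world_from_camera"]; P=(d*z[:,None])@T[:3,:3].T+T[:3,3]; P[z==0]=np.nan
    return P.reshape(H,W,3)
def proj(c,P):
    T=c["world_from_camera"]; p=(np.array(P,float).reshape(-1,3)-T[:3,3])@T[:3,:3]
    p=p*[1,-1,-1]
    return cv2.projectPoints(p,np.zeros(3),np.zeros(3),c["camera_matrix"],np.array(c["D"]))[0].reshape(-1,2)
def rel(pos,rpy,ref=None):
    """rows numbers (cm,deg) from the ref pose (default the measured) to pos,rpy"""
    o=sensors.get_obs()
    p0,r0=(o["ee_pos"],o["tcp_rot"]) if ref is None else ref
    R0=Ro.from_euler("xyz",r0,degrees=True); R1=Ro.from_euler("xyz",rpy,degrees=True)
    return np.round(R0.inv().apply(np.array(pos)-p0)*100,2), np.round((R0.inv()*R1).as_rotvec(degrees=True),2)
E
python3 - <<'E'
from h import *
np.set_printoptions(precision=4,suppress=True)
c=cam("top"); s=cam("side")
for t,h in [("carousel",0),("gate",.034),("knob",.1),("home_socket",.034),("can_a_mid",.096),("board_top",.016),("drainer_top",.016),("salt_shaker",0),("soup_tin",0),("honey_jar",0)]:
    for n,cc in(("top",c),("side",s)):
        for r in models.spot_point(t,n)[:4]:
            print(t,n,round(r["conf"],2),np.round(r["location"],1),plane(cc,[r["location"]],h)[0][:2])
P=cloud(c)
# knob & lids: top cluster by height
for (lo,hi) in [(0.11,0.14)]:
    m=(P[...,2]>lo)&(P[...,2]<hi)
    m[:, :195]=0;m[:,335:]=0;m[:120]=0;m[260:]=0
    k,l,st,ce=cv2.connectedComponentsWithStats(m.astype(np.uint8))
    for i in range(1,k):
        if st[i,4]>20: print(st[i],ce[i],np.nanmedian(P[l==i],0))
E
```

```text
carousel top 0.74 [265.  188.3] [ 0.5919 -0.0123]
carousel top 0.67 [375.9 230.7] [ 0.4713 -0.3038]
carousel top 0.32 [350.1 123.1] [ 0.7646 -0.2474]
carousel side 0.6 [260.1 234.3] [ 0.5859 -0.0161]
gate top 0.83 [272.5 229.4] [ 0.4804 -0.0296]
knob top 0.86 [263.9 183.6] [ 0.5906 -0.0112]
knob side 0.63 [166.3 246.2] [0.6957 0.2363]
knob side 0.3 [248.9 179.1] [ 0.6781 -0.1089]
home_socket top 0.85 [269.2 230.4] [ 0.478 -0.021]
home_socket side 0.82 [292.  236.8] [ 0.4861 -0.0158]
can_a_mid top 0.65 [285.6 146.5] [ 0.6827 -0.0671]
can_a_mid side 0.8 [237.3 190.4] [ 0.6792 -0.0496]
can_a_mid side 0.55 [296.  240.2] [0.4388 0.0555]
board_top top 0.64 [371.8 230. ] [ 0.473  -0.2895]
board_top side 0.93 [336.  189.9] [ 0.4834 -0.299 ]
drainer_top top 0.55 [146.5 241.5] [0.4584 0.2968]
drainer_top side 0.9 [240.1 326.1] [0.4509 0.294 ]
drainer_top side 0.6 [249.6 177.3] [ 0.7501 -0.224 ]
salt_shaker top 0.74 [319.7 113.1] [ 0.7943 -0.1657]
salt_shaker top 0.73 [145.4 242.3] [0.4567 0.3041]
salt_shaker side 0.77 [232.3 185.7] [ 0.7851 -0.1759]
salt_shaker side 0.39 [241.  325.6] [0.4575 0.281 ]
soup_tin top 0.83 [200.6 117.4] [0.7892 0.1573]
soup_tin side 0.77 [171.3 244.8] [0.7714 0.1433]
honey_jar top 0.65 [363.9 151. ] [ 0.6869 -0.2816]
honey_jar top 0.62 [265.1 189.8] [ 0.5878 -0.0124]
honey_jar side 0.85 [274.6 180. ] [ 0.6854 -0.2716]
[276 136  17  18 251] [284.0757 144.7928] [ 0.679  -0.0623  0.1298]
[224 143  20  19 266] [232.6241 151.8233] [0.6646 0.0612 0.1295]
[254 175  18  19 249] [262.7349 184.0602] [ 0.587  -0.009   0.1174]
[299 183  19  18 255] [307.2314 191.5373] [ 0.5655 -0.114   0.1293]
```

Run:
```python
import cv2
a=cv2.imread("pics/top0.png")[120:310,195:420]; cv2.imwrite("pics/top0c.png",cv2.resize(a,None,fx=3.5,fy=3.1,interpolation=cv2.INTER_CUBIC))
a=cv2.imread("pics/side0.png")[150:280,190:390]; cv2.imwrite("pics/side0c.png",cv2.resize(a,None,fx=4,fy=4,interpolation=cv2.INTER_CUBIC))
```

```text
(no output)
```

View pics/top0c.png

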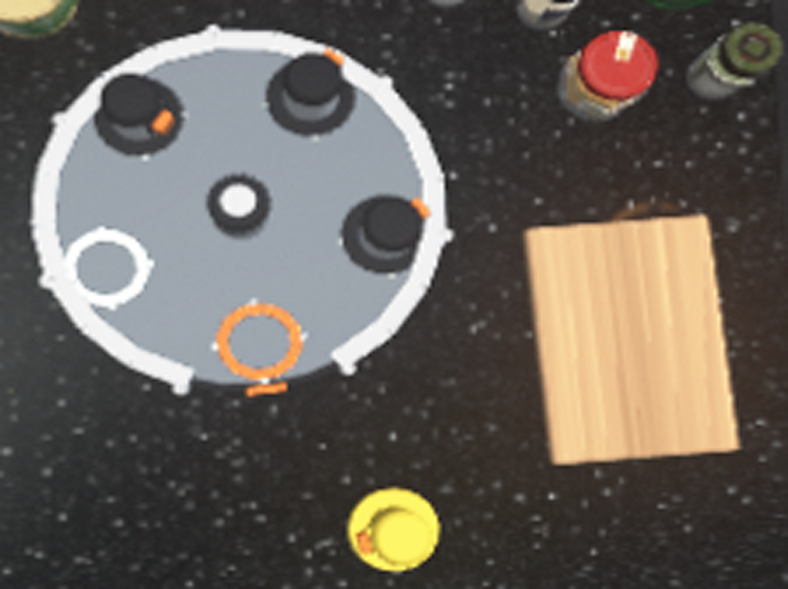

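View pics/side0c.png

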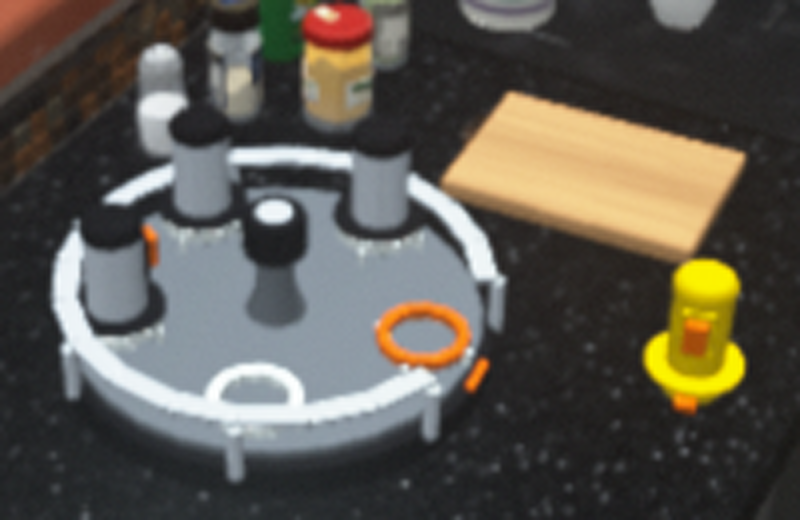

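```bash
cat >> h.py <<'E'
def tops(c,lo=0.124,hi=0.136,x=(0.43,0.74),y=(-0.17,0.15)):
    P=cloud(c); m=(P[...,2]>lo)&(P[...,2]<hi)&(P[...,0]>x[0])&(P[...,0]<x[1])&(P[...,1]>y[0])&(P[...,1]<y[1])
    k,l,st,ce=cv2.connectedComponentsWithStats(m.astype(np.uint8)); out=[]
    for i in range(1,k):
        if st[i,4]<25: continue
        Q=P[l==i]; Z=np.median(Q[:,2]); Q=Q[abs(Q[:,2]-Z)<.004]
        cc,rr=cv2.minEnclosingCircle(Q[:,:2].astype(np.float32)); out.append((np.r_[cc,Z],rr,len(Q),ce[i],Q.mean(0)[:2]))
    return out
E
python3 - <<'E'
from h import *
from scipy.optimize import least_squares
np.set_printoptions(precision=4,suppress=True)
for n in("top","side"):
    c=cam(n); 
    T=tops(c); print(n)
    for t in T: print("lid",*t)
    for t in tops(c,.108,.121,(.55,.63),(-.05,.03)): print("knob",*t)
    for t in tops(c,.085,.115,(.25,.43),(-.17,.03)): print("yellow",*t)
    L=np.array([t[0][:2] for t in T])
    if len(L)==3:
        f=lambda p:np.r_[[L[i]-p[:2]-.108*np.array([np.cos(p[2]+a),np.sin(p[2]+a)]) for i,a in enumerate(o)]].ravel()
        a=np.arctan2(L[:,1]+.01,L[:,0]-.588); o=np.round((a-np.radians(186))/np.radians(72))*np.radians(72)
        r=least_squares(f,[.588,-.01,np.radians(186)]); print(r.x[:2],np.degrees(r.x[2])%360,r.fun)
    # ring: points z .06-.068
    P=cloud(c); m=(P[...,2]>.057)&(P[...,2]<.07)&(P[...,0]>.4)&(P[...,0]<.76)&(abs(P[...,1]+.01)<.18)
    Q=P[m]; d=np.hypot(Q[:,0]-.588,Q[:,1]+.01); Q=Q[(d>.13)&(d<.16)]
    f=lambda p:np.hypot(Q[:,0]-p[0],Q[:,1]-p[1])-p[2]
    r=least_squares(f,[.588,-.01,.145],loss="soft_l1",f_scale=.003); print("ring",r.x,len(Q))
E
```

```text
top
lid [ 0.6809 -0.0614  0.1297] 0.021212661638855934 211 [284.0303 144.4762] [ 0.6805 -0.0621]
lid [0.6673 0.0632 0.1297] 0.020923364907503128 205 [231.9444 151.1838] [0.6669 0.0631]
lid [ 0.5657 -0.1141  0.1301] 0.020222118124365807 204 [306.8936 191.5362] [ 0.5654 -0.1142]
knob [ 0.5874 -0.009   0.1175] 0.02222682349383831 218 [262.6778 184.1674] [ 0.5872 -0.0085]
yellow [ 0.3218 -0.1148  0.0958] 0.020915567874908447 220 [309.4032 293.5178] [ 0.3218 -0.1148]
[ 0.5874 -0.0086] 186.27631775978045 [-0.0003  0.0007  0.     -0.0009  0.0003  0.0002]
ring [ 0.5875 -0.0087  0.1413] 1810
side
lid [ 0.677  -0.0591  0.1278] 0.020996076986193657 100 [239.4851 179.5941] [ 0.6767 -0.0589]
lid [ 0.5623 -0.1133  0.1276] 0.02219291403889656 103 [284.8942 182.1731] [ 0.5623 -0.1114]
lid [0.6642 0.065  0.1279] 0.021328121423721313 123 [217.4274 204.5081] [0.663  0.0665]
knob [ 0.5854 -0.0074  0.1151] 0.0213770791888237 125 [258.3241 203.6552] [ 0.5838 -0.0061]
yellow [ 0.3216 -0.1129  0.0933] 0.021292220801115036 124 [366.3987 220.2745] [ 0.3206 -0.1116]
[ 0.5838 -0.007 ] 186.39648324602848 [-0.0008  0.0012  0.0002 -0.0005  0.0006 -0.0008]
ring [ 0.5845 -0.0072  0.1417] 1110
```

Emit:
arm_command:
  rows: [-14, 0, 26, 0, 0, 0, 1, -14, 0, 26, 0, 0, 0, 1, -14, 0, 26, 0, 0, 0, 1, -14, 0, 26, 0, 0, 0, 1, -14, 0, 26, 0, 0, 0, 1, -14, 0, 26, 0, 0, 0, 1, -14, 0, 26, 0, 0, 0, 1, -14, 0, 26, 0, 0, 0, 1, -14, 0, 26, 0, 0, 0, 1]
  force: 30

```text
time: 2.05
ee_pos: [0.4181, -0.2468, 0.304]
tcp_rot: [-90.0, -0.0, -63.0]
wrist_force: [-0.8, -1.1, 0.5]
opening: 0.0854
```

Run:
```python
from h import *
np.set_printoptions(precision=4,suppress=True)
o=sensors.get_obs(); print(o)
```

```text
{'time': 2.05, 'q': array([-30.5592,  -3.8501,   1.1874,  95.0254,   0.0026, 122.3917]), 'qd': array([-3.7723,  0.2128, -0.015 , -0.0899, -0.6771, -2.0178]), 'joint_efforts': array([  2.5803, -42.335 ,  46.4908,  -0.0195,   0.2028,   0.4852]), 'ee_pos': array([ 0.4181, -0.2468,  0.304 ]), 'tcp_rot': array([-89.9913,  -0.0088, -62.951 ]), 'wrist_force': array([-0.8436, -1.0849,  0.4807]), 'torque': array([0.0514, 0.0238, 0.0021]), 'opening': 0.08544917292727774}
```

```bash
cat >> h.py <<'E'
def button(c,ax,rmin=.018,rmax=.037):
    """orange points near can axis ax(xy) in height of button"""
    P=cloud(c); hsv=cv2.cvtColor(c["pixels"],cv2.COLOR_BGR2HSV)
    m=(hsv[...,0]>4)&(hsv[...,0]<20)&(hsv[...,1]>120)&(hsv[...,2]>90)
    r=np.hypot(P[...,0]-ax[0],P[...,1]-ax[1]); m&=(P[...,2]>.078)&(P[...,2]<.118)&(r>rmin)&(r<rmax)
    Q=P[m]
    if len(Q)<2: return None
    d=Q[:,:2]-ax; return len(Q),Q.mean(0),np.degrees(np.arctan2(*d.mean(0)[::-1]))
E
python3 - <<'E'
from h import *
np.set_printoptions(precision=4,suppress=True)
for n in("top","side"):
    c=cam(n)
    for t in tops(c): print(n,t[0],button(c,t[0][:2]))
print(rel([.586,-.008,.304],[-90,0,73]))
E
```

```text
top [ 0.6814 -0.0622  0.1298] (8, array([ 0.7006, -0.0789,  0.1094]), np.float64(-40.87793497900076))
top [0.6673 0.0631 0.1297] (34, array([0.652 , 0.0431, 0.1058]), np.float64(-127.46916010501413))
top [ 0.5651 -0.1144  0.1298] (11, array([ 0.5794, -0.1354,  0.1097]), np.float64(-55.747029224061706))
side [ 0.6764 -0.0604  0.1281] None
side [ 0.5616 -0.1137  0.1279] None
side [0.6651 0.0643 0.1284] (20, array([0.6468, 0.0477, 0.1014]), np.float64(-137.68451188029502))
(array([-13.86,  -0.02,  25.97]), array([   0.02, -136.16,   -0.02]))
```

Emit:
arm_command:
  rows: [-13.9, 0, 26, 0, -86, 0, 1, -13.9, 0, 26, 0, -86, 0, 1, -13.9, 0, 26, 0, -86, 0, 1, -13.9, 0, 26, 0, -86, 0, 1, -13.9, 0, 26, 0, -86, 0, 1, -13.9, 0, 26, 0, -86, 0, 1, -13.9, 0, 26, 0, -86, 0, 1, -13.9, 0, 26, 0, -86, 0, 1, -13.9, 0, 26, 0, -86, 0, 1, -13.9, 0, 26, 0, -86, 0, 1, -13.9, 0, 26, 0, -86, 0, 1, -13.9, 0, 26, 0, -86, 0, 1]

```text
time: 3.15
ee_pos: [0.5864, -0.0095, 0.3037]
tcp_rot: [-90.0, 0.0, 23.0]
wrist_force: [-0.0, 0.5, -0.1]
opening: 0.0856
```

Run:
```python
from h import *
np.set_printoptions(precision=4,suppress=True)
print(sensors.get_obs()["q"],rel([.586,-.008,.158],[-90,0,73]))
```

```text
[-0.9201 10.1298 15.759  95.6533 -0.0157 66.1213] (array([ 0.03, 14.57,  0.15]), array([ -0.01, -50.04,  -0.03]))
```

Emit:
arm_command:
  rows: [0, 3, 0.1, 0, -7, 0, 1, 0, 6, 0.1, 0, -14, 0, 1, 0, 9, 0.1, 0, -21, 0, 1, 0, 11, 0.1, 0, -28, 0, 1, 0, 12, 0.1, 0, -35, 0, 1, 0, 13, 0.1, 0, -42, 0, 1, 0, 14, 0.1, 0, -49, 0, 1, 0, 14.5, 0.1, 0, -50, 0, 1, 0, 14.7, 0.1, 0, -50, 0, 1, 0, 14.7, 0.1, 0, -50, 0, 1]

```text
time: 3.98
ee_pos: [0.5858, -0.0076, 0.1566]
tcp_rot: [-90.0, 0.0, 72.4]
wrist_force: [-0.2, 0.2, 0.3]
opening: 0.0852
```

Run:
```python
from h import *
np.set_printoptions(precision=4,suppress=True)
o=sensors.get_obs();print(o["ee_pos"],o["wrist_force"])
c=cam("top"); a=c["pixels"][120:270,195:345]; b=cam("side")["pixels"][130:280,190:340]
cv2.imwrite("pics/k1.png",cv2.resize(np.hstack([a,b]),None,fx=2.6,fy=2.6,interpolation=cv2.INTER_CUBIC))
```

```text
[ 0.5858 -0.0076  0.1566] [-0.2389  0.1861  0.2717]
```

View pics/k1.png

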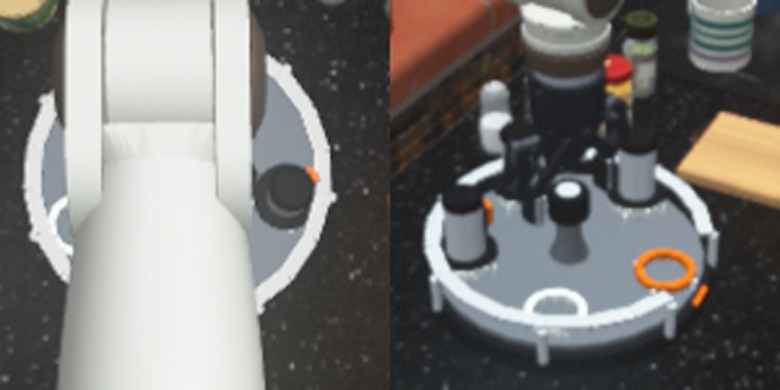

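Run:
```python
from h import *
np.set_printoptions(precision=4,suppress=True)
b=cam("side"); o=sensors.get_obs(); print(o["tcp_rot"],o["opening"])
R=Ro.from_euler("xyz",o["tcp_rot"],degrees=True)
for p in ([0,0,0],[0,.054,0],[.0425,.041,0],[-.0425,.041,0],[.0425,.06,0],[-.0425,.06,0]):
    w=o["ee_pos"]+R.apply(p); uv=proj(b,w)[0]; print(p,w,uv,dep(b,[uv])[0])
im=b["pixels"].copy()
a=cv2.resize(im[100:280,180:380],None,fx=4,fy=3.3,interpolation=cv2.INTER_CUBIC)
for p in ([0,0,0],[0,.054,0],[.0425,.041,0],[-.0425,.041,0]):
    u=proj(b,o["ee_pos"]+R.apply(p))[0]; cv2.circle(a,(int((u[0]-180)*4),int((u[1]-100)*3.3)),4,(0,0,255),-1)
cv2.imwrite("pics/k2.png",a)
```

```text
[-90.0537  -0.0149  72.6012] 0.08552257154249546
[0, 0, 0] [ 0.5862 -0.0069  0.1576] [257.5005 189.5547] [0.5814 0.0009 0.164 ]
[0, 0.054, 0] [ 0.5863 -0.0069  0.1036] [257.7669 206.2705] [0.5768 0.0084 0.1172]
[0.0425, 0.041, 0] [0.599  0.0337 0.1166] [245.3531 208.9018] [0.5933 0.0422 0.1244]
[-0.0425, 0.041, 0] [ 0.5736 -0.0474  0.1166] [269.6303 195.9724] [ 0.574  -0.0482  0.116 ]
[0.0425, 0.06, 0] [0.599  0.0337 0.0976] [245.5578 214.6956] [0.5946 0.0403 0.1039]
[-0.0425, 0.06, 0] [ 0.5736 -0.0474  0.0976] [269.6164 201.6815] [ 0.6143 -0.1175  0.0379]
```

View pics/k2.png

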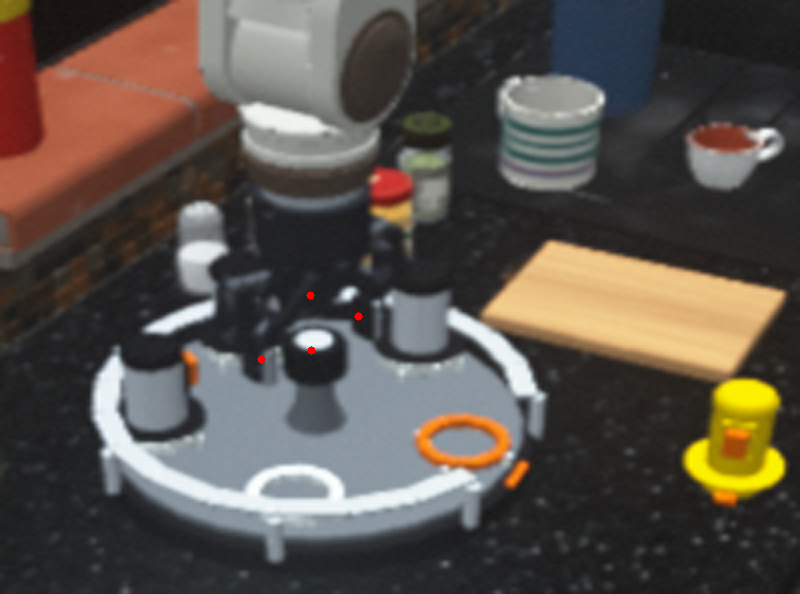

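The picture shows the knob (zoomed (315,355)) between the two black finger pads at (261,359) and (358,316). Closing.

Emit:
arm_command:
  rows: [0, 0, 0, 0, 0, 0, -1, 0, 0, 0, 0, 0, 0, -1, 0, 0, 0, 0, 0, 0, -1, 0, 0, 0, 0, 0, 0, -1, 0, 0, 0, 0, 0, 0, -1, 0, 0, 0, 0, 0, 0, -1, 0, 0, 0, 0, 0, 0, -1, 0, 0, 0, 0, 0, 0, -1]
  force: 30

```text
time: 4.8
ee_pos: [0.5856, -0.0078, 0.1577]
tcp_rot: [-90.0, 0.2, 72.7]
wrist_force: [-3.9, -8.1, 5.3]
opening: 0.0413
```

Emit:
arm_command:
  rows: [-0.1, 0, 0, 0, 6, 0, -1, -0.1, 0, 0, 0, 12, 0, -1, -0.1, 0, 0, 0, 18, 0, -1, -0.1, 0, 0, 0, 24, 0, -1, -0.1, 0, 0, 0, 30, 0, -1, -0.1, 0, 0, 0, 36, 0, -1, -0.1, 0, 0, 0, 42, 0, -1, -0.1, 0, 0, 0, 48, 0, -1, -0.1, 0, 0, 0, 54, 0, -1, -0.1, 0, 0, 0, 60, 0, -1, -0.1, 0, 0, 0, 66, 0, -1, -0.1, 0, 0, 0, 72, 0, -1]

```text
time: 5.8
ee_pos: [0.5866, -0.0073, 0.1577]
tcp_rot: [-90.0, -0.2, 0.5]
wrist_force: [6.1, 0.2, 1.5]
opening: 0.0414
```

Run:
```python
from h import *
np.set_printoptions(precision=4,suppress=True)
o=sensors.get_obs();print(o["ee_pos"],o["wrist_force"],o["torque"],o["tcp_rot"])
c=cam("top"); a=c["pixels"][120:270,195:345]; b=cam("side")["pixels"][130:280,190:340]
cv2.imwrite("pics/k3.png",cv2.resize(np.hstack([a,b]),None,fx=2.6,fy=2.6,interpolation=cv2.INTER_CUBIC))
for t in tops(c): print(t[0])
o=sensors.get_obs();print(o["ee_pos"],o["wrist_force"],o["torque"],o["tcp_rot"])
```

```text
[ 0.5866 -0.0073  0.1577] [6.1269 0.2306 1.4828] [-0.0135 -0.4834  0.1099] [-89.9991  -0.164    0.4569]
[ 0.5674 -0.1151  0.1299]
[ 0.5866 -0.0074  0.1577] [ 5.3654 -0.9998  1.5225] [-0.134  -0.5846 -0.0395] [-90.0121  -0.1627   0.4716]
```

View pics/k3.png

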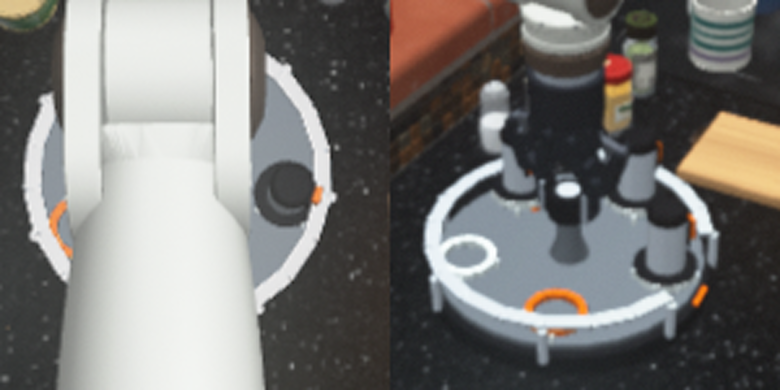

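Emit:
arm_command:
  rows: [0, 0, 0, 0, 0, 0, 1, 0, 0, 0, 0, 0, 0, 1, 0, 0, 0, 0, 0, 0, 1, 0, 0, 0, 0, 0, 0, 1, 0, 0, 0, 0, 0, 0, 1, 0, -3, 0, 0, 0, 0, 1, 0, -7, 0, 0, 0, 0, 1, 0, -11, 3, 0, 0, 0, 1, 0, -13, 7, 0, 0, 0, 1, 0, -13, 11, 0, 0, 0, 1, 0, -13, 15, 0, 0, 0, 1, 0, -13, 19, 0, 0, 0, 1]

```text
time: 6.9
ee_pos: [0.5831, 0.1798, 0.288]
tcp_rot: [-90.0, -0.1, 0.7]
wrist_force: [-0.2, 0.9, -1.3]
opening: 0.0854
```

Run:
```python
from h import *
np.set_printoptions(precision=4,suppress=True)
c=cam("top"); a=c["pixels"][120:270,195:345]; b=cam("side")["pixels"][130:280,190:340]
cv2.imwrite("pics/k4.png",cv2.resize(np.hstack([a,b]),None,fx=2.6,fy=2.6,interpolation=cv2.INTER_CUBIC))
for t in tops(c): print(t[0],t[1:4],button(c,t[0][:2]))
print(sensors.get_obs())
```

```text
[ 0.6818 -0.0609  0.1295] (0.02105640433728695, 210, array([283.4641, 144.0759])) (30, array([ 0.6569, -0.0532,  0.1056]), np.float64(162.93741528631352))
[ 0.5673 -0.1148  0.1297] (0.02080320566892624, 216, array([307.173 , 190.8734])) (18, array([ 0.5579, -0.1378,  0.109 ]), np.float64(-112.18026030645565))
[ 0.4806 -0.0219  0.1298] (0.020912526175379753, 221, array([269.2716, 227.9959])) (25, array([ 0.4658, -0.0423,  0.1091]), np.float64(-126.04011582539312))
{'time': 7.0, 'q': array([ 17.4412,  13.2213,  17.4344,  94.2216,   0.0714, 106.3854]), 'qd': array([-4.3464, -1.0968, -1.4909,  0.4993, -1.6944, -4.1284]), 'joint_efforts': array([  3.1346, -61.5037,  48.1596,  -0.1944,   0.3117,   0.9489]), 'ee_pos': array([0.5826, 0.1833, 0.2864]), 'tcp_rot': array([-89.9339,   0.0283,   1.0558]), 'wrist_force': array([ 0.0714, -0.0748, -0.4725]), 'torque': array([-0.0375, -0.0419,  0.0211]), 'opening': 0.08559000208924178}
```

View pics/k4.png

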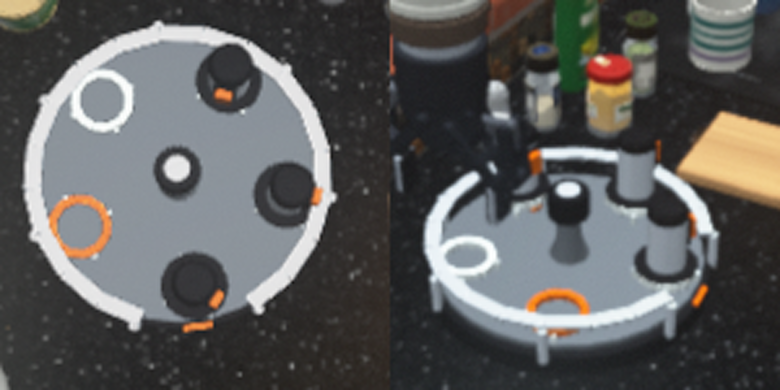

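Run:
```python
from h import *
np.set_printoptions(precision=4,suppress=True)
print(rel([.4798,-.0219,.25],[-90,0,53]))
```

```text
(array([-10.66,   3.62, -20.33]), array([ -0.07, -51.94,   0.  ]))
```

Emit:
arm_command:
  rows: [-2, 0.5, -4, 0, -7, 0, 1, -4, 1, -8, 0, -14, 0, 1, -6, 2, -12, 0, -21, 0, 1, -8, 3, -16, 0, -28, 0, 1, -10, 3.5, -19, 0, -35, 0, 1, -10.7, 3.6, -20.3, 0, -42, 0, 1, -10.7, 3.6, -20.3, 0, -49, 0, 1, -10.7, 3.6, -20.3, 0, -52, 0, 1, -10.7, 3.6, -20.3, 0, -52, 0, 1]

```text
time: 7.75
ee_pos: [0.4785, -0.0271, 0.251]
tcp_rot: [-90.0, -0.0, 52.8]
wrist_force: [-0.3, -0.7, -0.0]
opening: 0.0853
```

Run:
```python
from h import *
np.set_printoptions(precision=4,suppress=True)
print(rel([.4798,-.0219,.150],[-90,0,53]))
```

```text
(array([ 0.5 , 10.1 ,  0.21]), array([ 0.02, -0.19,  0.01]))
```

Emit:
arm_command:
  rows: [0, 0, 0, 0, 0, 0, 1, 0, 0, 0, 0, 0, 0, 1, 0, 0, 0, 0, 0, 0, 1]

```text
time: 8.0
ee_pos: [0.479, -0.026, 0.2508]
tcp_rot: [-90.0, 0.0, 52.7]
wrist_force: [0.0, -0.0, -0.1]
opening: 0.0853
```

Run:
```python
from h import *
np.set_printoptions(precision=4,suppress=True)
print(rel([.4798,-.0219,.150],[-90,0,53]))
```

```text
(array([ 0.38, 10.08,  0.19]), array([-0.01, -0.31, -0.01]))
```

Emit:
arm_command:
  rows: [0.2, 2, 0.1, 0, 0, 0, 1, 0.4, 4, 0.2, 0, 0, 0, 1, 0.4, 6, 0.2, 0, 0, 0, 1, 0.4, 8, 0.2, 0, 0, 0, 1, 0.4, 9.4, 0.2, 0, 0, 0, 1, 0.4, 10.1, 0.2, 0, 0, 0, 1, 0.4, 10.1, 0.2, 0, 0, 0, 1, 0.4, 10.1, 0.2, 0, 0, 0, 1]

```text
time: 8.67
ee_pos: [0.4798, -0.0217, 0.1503]
tcp_rot: [-90.0, 0.0, 52.7]
wrist_force: [-0.4, -0.9, 0.3]
opening: 0.0855
```

```bash
cat >> h.py <<'E'
def mark(b,name,box=(180,100,380,280)):
    o=sensors.get_obs(); R=Ro.from_euler("xyz",o["tcp_rot"],degrees=True)
    x0,y0,x1,y1=box; fx,fy=800/(x1-x0),600/(y1-y0); f=min(fx,fy)
    a=cv2.resize(b["pixels"][y0:y1,x0:x1],None,fx=f,fy=f,interpolation=cv2.INTER_CUBIC)
    for p in ([0,0,0],[0,.054,0],[.0425,.041,0],[-.0425,.041,0]):
        u=proj(b,o["ee_pos"]+R.apply(p))[0]; cv2.circle(a,(int((u[0]-x0)*f),int((u[1]-y0)*f)),3,(0,0,255),-1)
    cv2.imwrite(f"pics/{name}.png",a)
E
python3 - <<'E'
from h import *
mark(cam("side"),"g1",(240,140,360,270))
E
```

```text
(no output)
```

View pics/g1.png

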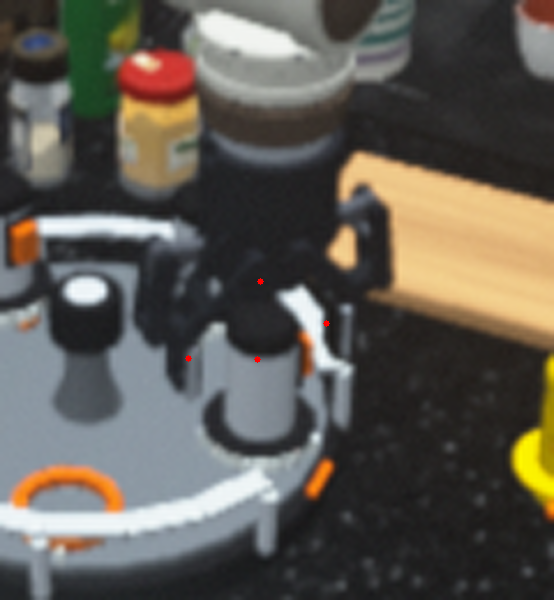

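The canister (zoomed (260,385)) stands between the pads, its orange button at (304,355) facing the right-hand finger. Closing.

Emit:
arm_command:
  rows: [0, 0, 0, 0, 0, 0, -1, 0, 0, 0, 0, 0, 0, -1, 0, 0, 0, 0, 0, 0, -1, 0, 0, 0, 0, 0, 0, -1, 0, 0, 0, 0, 0, 0, -1, 0, 0, 0, 0, 0, 0, -1, 0, 0, 0, 0, 0, 0, -1, 0, 0, 0, 0, 0, 0, -1]
  force: 30

```text
time: 9.38
ee_pos: [0.4802, -0.0219, 0.1507]
tcp_rot: [-90.1, -0.1, 52.7]
wrist_force: [-0.1, -0.3, 5.4]
opening: 0.0397
```

Run:
```python
from h import *
o=sensors.get_obs();print(o["ee_pos"],o["wrist_force"],o["torque"],o["opening"])
mark(cam("side"),"g2",(240,140,360,270))
```

```text
[ 0.48021315 -0.02185248  0.15069116] [-0.13459747 -0.25245085  5.44541651] [-0.19439031 -0.04423337  0.01591477] 0.039692966596746836
```

View pics/g2.png

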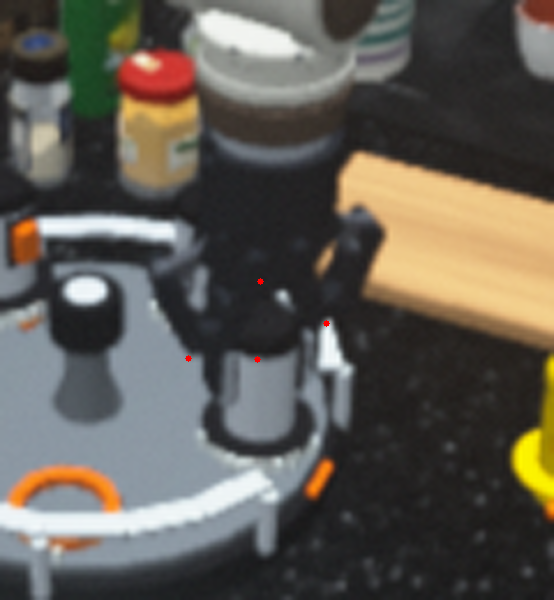

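Emit:
arm_command:
  rows: [0, -0.4, 0, 0, 0, 0, -1, 0, -0.8, 0, 0, 0, 0, -1, 0, -1.2, 0, 0, 0, 0, -1, 0, -1.6, 0, 0, 0, 0, -1]

```text
time: 9.77
ee_pos: [0.4795, -0.0218, 0.1658]
tcp_rot: [-90.0, 0.0, 52.7]
wrist_force: [0.8, 0.2, -3.0]
opening: 0.0397
```

Emit:
arm_command:
  rows: [0, -0.5, 0, 0, 0, 0, -1, 0, -1, 0, 0, 0, 0, -1, 0, -2, 0, 0, 0, 0, -1, 0, -4, 0, 0, 0, 0, -1, 0, -6, 0, 0, 0, 0, -1, 0, -8, 0, 0, 0, 0, -1, 0, -10, 0, 0, 0, 0, -1, 0, -10.5, 0, 0, 0, 0, -1, 0, -10.5, 0, 0, 0, 0, -1, 0, -10.5, 0, 0, 0, 0, -1, 0, -10.5, 0, 0, 0, 0, -1, 0, -10.5, 0, 0, 0, 0, -1]

```text
time: 10.77
ee_pos: [0.4794, -0.0218, 0.2696]
tcp_rot: [-89.9, 0.1, 52.7]
wrist_force: [-0.1, 0.4, -5.3]
opening: 0.0395
```

Run:
```python
from h import *
np.set_printoptions(precision=4,suppress=True)
for i in range(4):
  c=cam("side"); o=sensors.get_obs();print(o["ee_pos"],o["wrist_force"],o["torque"],o["opening"])
mark(c,"g3",(180,60,400,280))
cam("top","t3")
```

```text
[ 0.4794 -0.0218  0.2697] [-0.5327  1.1309 -5.3992] [-0.0074  0.0074  0.0508] 0.03945972613702022
[ 0.4795 -0.0218  0.2699] [-0.4386 -0.06   -5.2487] [0.0421 0.0133 0.0535] 0.03961484418765949
[ 0.4795 -0.0219  0.2701] [ 0.2278  0.1515 -4.2979] [0.0415 0.0467 0.004 ] 0.039982819887058804
[ 0.4796 -0.0218  0.2703] [-0.8096 -0.3077 -4.8299] [ 0.0058 -0.0034 -0.0265] 0.03948224186406808
```

View pics/g3.png

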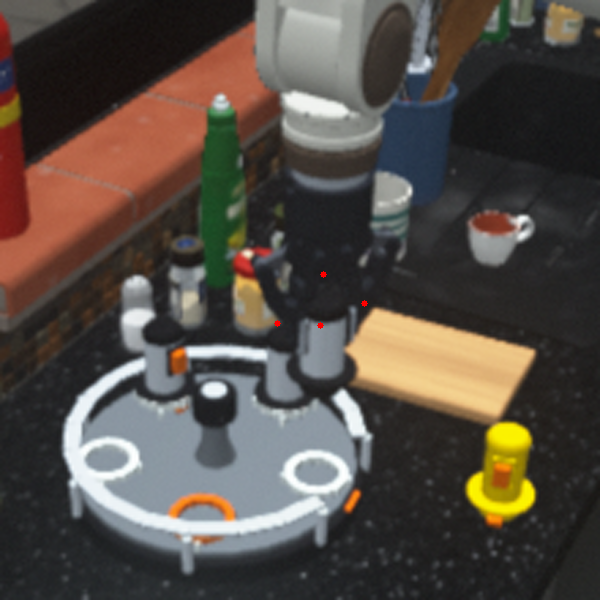

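View pics/t3.png

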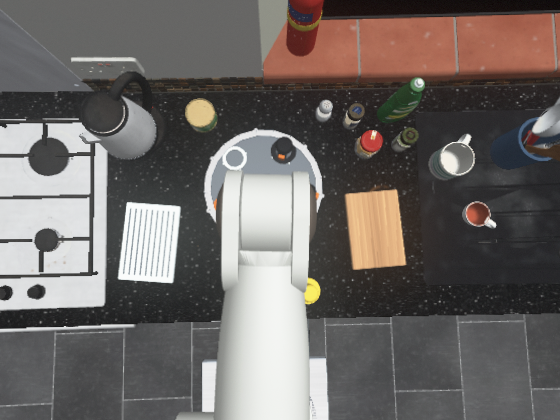

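```bash
cat >> h.py <<'E'
def slab(c,which):
    P=cloud(c); hsv=cv2.cvtColor(c["pixels"],cv2.COLOR_BGR2HSV); H,S,V=[hsv[...,i].astype(int) for i in range(3)]
    if which=="board": m=(H>8)&(H<25)&(S>60)&(V>110)&(P[...,1]<-.15)
    else: m=(S<50)&(V>120)&(P[...,1]>.15)&(P[...,1]<.42)
    m&=(P[...,2]>.006)&(P[...,2]<.026)&(P[...,0]>.3)&(P[...,0]<.68)
    m=cv2.morphologyEx(m.astype(np.uint8),cv2.MORPH_CLOSE,np.ones((5,5)))
    k,l,st,ce=cv2.connectedComponentsWithStats(m)
    if k<2: return None
    i=1+np.argmax(st[1:,4]); uv=np.argwhere(l==i)[:,::-1]; Q=plane(c,uv,.016)[:,:2]
    r=cv2.minAreaRect((Q*1000).astype(np.float32)); (cx,cy),(w,h),a=r
    if h>w: w,h=h,w; a+=90
    return np.array([cx,cy])/1000,(w,h),a
E
python3 - <<'E'
from h import *
np.set_printoptions(precision=4,suppress=True)
for n in("top","side"):
    c=cam(n)
    for w in("board","drainer"): print(n,w,slab(c,w))
E
```

```text
top board (array([ 0.4761, -0.2966]), (200.59715270996094, 139.44850158691406), 3.5244274139404297)
top drainer (array([0.4573, 0.2893]), (200.75650024414062, 141.8850860595703), 174.11146545410156)
side board (array([ 0.4724, -0.2897]), (199.3795928955078, 153.84107971191406), 3.943164825439453)
side drainer (array([0.4528, 0.2945]), (202.5926971435547, 144.4824981689453), 174.2293243408203)
```

Run:
```python
from h import *
np.set_printoptions(precision=4,suppress=True)
print(rel([.5368,-.3079,.20],[-90,0,93.5]))
```

```text
(array([-19.31,   7.07, -21.87]), array([ -0.01, -40.75,  -0.  ]))
```

Emit:
arm_command:
  rows: [-1.2, 0, -1.4, 0, -4, 0, -1, -3.6, 0, -4, 0, -8, 0, -1, -6, 0, -6.8, 0, -13, 0, -1, -8.4, 0, -9.5, 0, -18, 0, -1, -10.8, 0, -12.2, 0, -23, 0, -1, -13.2, 0, -15, 0, -28, 0, -1, -15.6, 0, -17.7, 0, -33, 0, -1, -18, 0, -20.4, 0, -38, 0, -1, -19.3, 2, -21.9, 0, -41, 0, -1, -19.3, 5, -21.9, 0, -41, 0, -1, -19.3, 7, -21.9, 0, -41, 0, -1, -19.3, 7, -21.9, 0, -41, 0, -1]

```text
time: 12.12
ee_pos: [0.5357, -0.3078, 0.1953]
tcp_rot: [-89.6, -0.3, 93.7]
wrist_force: [-0.7, 0.0, -5.8]
opening: 0.0396
```

Run:
```python
from h import *
np.set_printoptions(precision=4,suppress=True)
for i in range(2):
  c=cam("side"); o=sensors.get_obs();print(o["ee_pos"],o["wrist_force"],o["torque"],o["opening"])
t=cam("top"); print(slab(t,"drainer"),slab(t,"board"))
mark(c,"g4",(220,40,440,240))
print(rel([.5368,-.3079,.135],[-90,0,93.5]))
```

```text
[ 0.5362 -0.3077  0.1984] [ 0.1516  1.1021 -4.3888] [-0.0003 -0.0387 -0.0266] 0.03976546318048044
[ 0.537  -0.3079  0.2007] [ 0.6871  0.1679 -4.127 ] [ 0.0052 -0.0376 -0.053 ] 0.03988601975866978
(array([0.4572, 0.2892]), (200.7721405029297, 141.517578125), 174.28441619873047) (array([ 0.476 , -0.2966]), (200.2637481689453, 138.87069702148438), 3.5246965885162354)
(array([0.02, 6.72, 0.07]), array([ 0.06,  0.26, -0.04]))
```

View pics/g4.png

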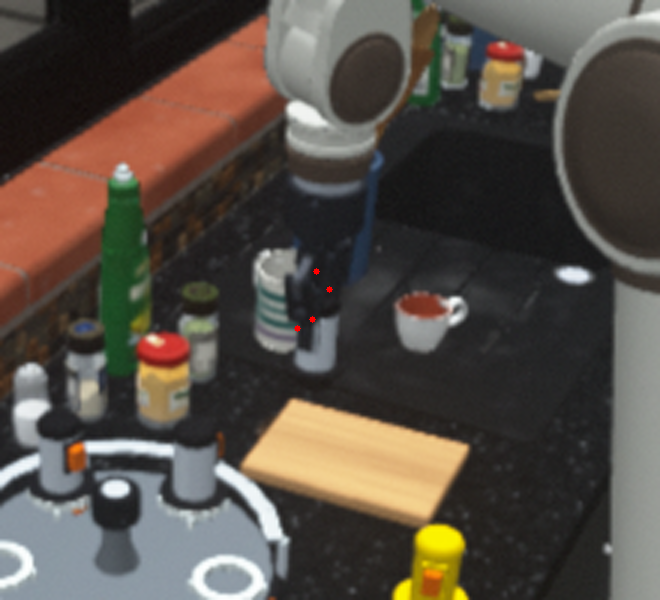

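Emit:
arm_command:
  rows: [0, 1, 0, 0, 0, 0, -1, 0, 3, 0, 0, 0, 0, -1, 0, 4.8, 0, 0, 0, 0, -1, 0, 5.8, 0, 0, 0, 0, -1, 0, 6.2, 0, 0, 0, 0, -1, 0, 6.4, 0, 0, 0, 0, -1, 0, 6.6, 0, 0, 0, 0, -1, 0, 6.7, 0, 0, 0, 0, -1, 0, 6.7, 0, 0, 0, 0, -1, 0, 6.7, 0, 0, 0, 0, -1]

```text
time: 13.1
ee_pos: [0.5374, -0.3082, 0.1346]
tcp_rot: [-90.0, 0.0, 93.7]
wrist_force: [0.3, -0.2, -4.3]
opening: 0.0394
```

Emit:
arm_command:
  rows: [0, 0.1, 0, 0, 0, 0, -1, 0, 0.15, 0, 0, 0, 0, -1, 0, 0.15, 0, 0, 0, 0, -1, 0, 0.15, 0, 0, 0, 0, -1]

```text
time: 13.43
ee_pos: [0.5373, -0.3081, 0.1329]
tcp_rot: [-90.0, 0.0, 93.7]
wrist_force: [-0.4, 1.3, -0.3]
opening: 0.0394
```

Emit:
arm_command:
  rows: [0, 0, 0, 0, 0, 0, 0, 0, 0, 0, 0, 0, 0, 0.3, 0, 0, 0, 0, 0, 0, 0.6, 0, 0, 0, 0, 0, 0, 0.6, 0, 0, 0, 0, 0, 0, 0.6, 0, 0, 0, 0, 0, 0, 0.6, 0, -2, 0, 0, 0, 0, 0.6, 0, -5, 0, 0, 0, 0, 0.6, 0, -9, 0, 0, 0, 0, 1, 0, -12, 0, 0, 0, 0, 1, 0, -13, 0, 0, 0, 0, 1, 0, -13, 0, 0, 0, 0, 1]

```text
time: 14.43
ee_pos: [0.538, -0.3085, 0.2661]
tcp_rot: [-90.3, 0.2, 93.7]
wrist_force: [1.2, 0.4, -0.0]
opening: 0.0856
```

Run:
```python
from h import *
np.set_printoptions(precision=4,suppress=True)
c=cam("side"); o=sensors.get_obs();print(o["ee_pos"],o["wrist_force"],o["opening"],o["q"])
t=cam("top"); print(slab(t,"drainer"),slab(t,"board"))
for q in tops(t): print(q[0],button(t,q[0][:2]))
mark(c,"g5",(220,100,420,250))
print(rel([.5872,-.0086,.26],[-90,0,73]))
```

```text
[ 0.5376 -0.3083  0.2634] [ 0.0661 -0.7239 -1.0853] 0.08537438481386937 [-29.8316  13.9747  15.7781  91.6614   0.0013 -33.5786]
(array([0.4574, 0.2894]), (200.996337890625, 142.48760986328125), 173.85865783691406) (array([ 0.4759, -0.2966]), (200.48397827148438, 138.94851684570312), 3.5340285301208496)
[ 0.6812 -0.0616  0.1297] (34, array([ 0.6562, -0.0548,  0.1052]), np.float64(164.75586024321234))
[ 0.5659 -0.1141  0.1296] (15, array([ 0.557 , -0.1378,  0.1092]), np.float64(-110.63240318439384))
(array([29.55,  0.16, -6.94]), array([-0.01, 20.75,  0.01]))
```

View pics/g5.png

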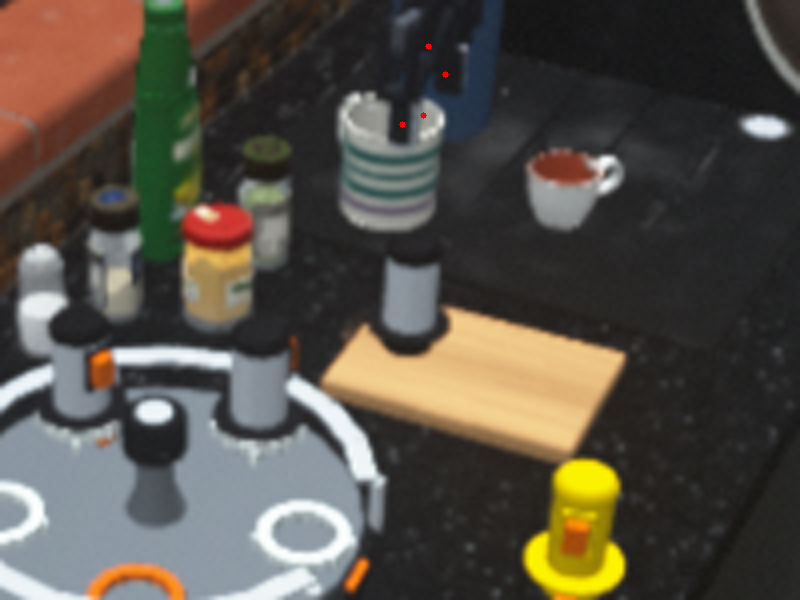

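Emit:
arm_command:
  rows: [2, 0.2, -0.5, 0, 0, 0, 1, 5.5, 0.2, -1.3, 0, 0, 0, 1, 9.5, 0.2, -2.3, 0, 0, 0, 1, 13.5, 0.2, -3.2, 0, 0, 0, 1, 17.5, 0.2, -4.1, 0, 0, 0, 1, 21.5, 0.2, -5, 0, 0, 0, 1, 25, 0.2, -6, 0, 0, 0, 1, 28, 0.2, -6.6, 0, 0, 0, 1, 29.5, 0.2, -6.9, 0, 0, 0, 1, 29.6, 0.2, -6.9, 0, 0, 0, 1, 29.6, 0.2, -6.9, 0, 0, 0, 1, 29.6, 0.2, -6.9, 0, 0, 0, 1]

```text
time: 15.53
ee_pos: [0.5863, -0.0087, 0.2589]
tcp_rot: [-89.9, 0.0, 93.7]
wrist_force: [-0.4, 0.4, 0.1]
opening: 0.0852
```

Run:
```python
from h import *
np.set_printoptions(precision=4,suppress=True)
print(rel([.5872,-.0086,.157],[-90,0,93.5]))
```

```text
(array([ 0.  , 10.19, -0.11]), array([-0.13,  0.24, -0.  ]))
```

Emit:
arm_command:
  rows: [0, 2.5, -0.1, 0, 0, 0, 1, 0, 5, -0.1, 0, 0, 0, 1, 0, 7.5, -0.1, 0, 0, 0, 1, 0, 9.5, -0.1, 0, 0, 0, 1, 0, 10.2, -0.1, 0, 0, 0, 0.5, 0, 10.2, -0.1, 0, 0, 0, 0, 0, 10.2, -0.1, 0, 0, 0, -1, 0, 10.2, -0.1, 0, 0, 0, -1, 0, 10.2, -0.1, 0, 0, 0, -1, 0, 10.2, -0.1, 0, 0, 0, -1, 0, 10.2, -0.1, 0, 0, 0, -1, 0, 10.2, -0.1, 0, 0, 0, -1]

```text
time: 16.53
ee_pos: [0.5881, -0.0083, 0.16]
tcp_rot: [-90.1, 0.0, 93.7]
wrist_force: [-2.5, -2.2, 6.8]
opening: 0.0411
```

Emit:
arm_command:
  rows: [0, 0, 0, 0, 6, 0, -1, 0, 0, 0, 0, 12, 0, -1, 0, 0, 0, 0, 18, 0, -1, 0, 0, 0, 0, 24, 0, -1, 0, 0, 0, 0, 30, 0, -1, 0, 0, 0, 0, 36, 0, -1, 0, 0, 0, 0, 42, 0, -1, 0, 0, 0, 0, 48, 0, -1, 0, 0, 0, 0, 54, 0, -1, 0, 0, 0, 0, 60, 0, -1, 0, 0, 0, 0, 66, 0, -1, 0, 0, 0, 0, 72, 0, -1]

```text
time: 17.53
ee_pos: [0.5875, -0.0096, 0.1599]
tcp_rot: [-90.2, 0.0, 21.4]
wrist_force: [-7.7, -9.4, 8.7]
opening: 0.0412
```

Run:
```python
from h import *
np.set_printoptions(precision=4,suppress=True)
c=cam("side"); o=sensors.get_obs();print(o["ee_pos"],o["wrist_force"],o["tcp_rot"])
mark(c,"k5",(180,130,380,280))
```

```text
[ 0.5874 -0.0096  0.1599] [-6.6394 -9.1274  8.2771] [-90.2019   0.042   20.9074]
```

View pics/k5.png

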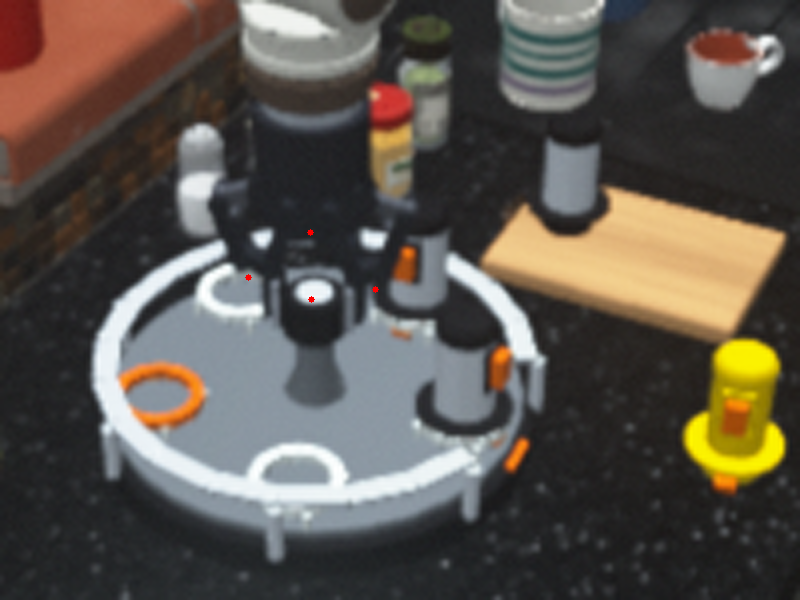

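Emit:
arm_command:
  rows: [0, 0, 0, 0, 0, 0, 1, 0, 0, 0, 0, 0, 0, 1, 0, 0, 0, 0, 0, 0, 1, 0, 0, 0, 0, 0, 0, 1, 0, 0, 0, 0, 0, 0, 1, 0, -3, 0, 0, 0, 0, 1, 0, -6, 0, 0, 0, 0, 1, 0, -9, 0, 0, 0, 0, 1, 0, -10, 0, 0, 0, 0, 1, 0, -10, 0, 0, 0, 0, 1]

```text
time: 18.42
ee_pos: [0.5886, -0.008, 0.2616]
tcp_rot: [-90.1, -0.3, 21.8]
wrist_force: [0.3, -0.3, 0.3]
opening: 0.0855
```

Run:
```python
from h import *
np.set_printoptions(precision=4,suppress=True)
c=cam("side"); o=sensors.get_obs();print(o["ee_pos"],o["wrist_force"],o["tcp_rot"])
for q in tops(c): print(q[0],q[1],button(c,q[0][:2]),button(c,q[4]))
print(rel([.4803-.00075,-.0213,.25],[-90,0,-4]))
```

```text
[ 0.5882 -0.008   0.2592] [ 0.012  -0.5117 -0.3736] [-90.0446  -0.1183  21.7622]
[ 0.5637 -0.1138  0.1276] 0.022634824737906456 (53, array([ 0.5621, -0.0872,  0.099 ]), np.float64(93.41865489460189)) (52, array([ 0.5621, -0.0871,  0.0988]), np.float64(89.5173897111492))
[ 0.4761 -0.0183  0.1275] 0.021226227283477783 (48, array([ 0.4529, -0.0164,  0.1001]), np.float64(175.39223006368334)) (48, array([ 0.4529, -0.0164,  0.1001]), np.float64(175.8256173206283))
(array([-10.59,   0.9 ,   2.79]), array([ 0.02, 25.76,  0.13]))
```

Emit:
arm_command:
  rows: [-2, 0.3, 0.6, 0, 5, 0, 1, -5, 0.6, 1.3, 0, 11, 0, 1, -8, 0.9, 2.1, 0, 17, 0, 1, -10, 0.9, 2.6, 0, 23, 0, 1, -10.6, 0.9, 2.8, 0, 26, 0, 1, -10.6, 0.9, 2.8, 0, 26, 0, 1, -10.6, 0.9, 2.8, 0, 26, 0, 1, -10.6, 0.9, 2.8, 0, 26, 0, 1]

```text
time: 19.13
ee_pos: [0.4792, -0.0213, 0.2484]
tcp_rot: [-90.0, 0.1, -4.1]
wrist_force: [0.4, -0.2, -0.2]
opening: 0.0851
```

Run:
```python
from h import *
np.set_printoptions(precision=4,suppress=True)
print(rel([.4803-.00075,-.0212,.15],[-90,0,-4]))
```

```text
(array([0.04, 9.84, 0.01]), array([-0.  , -0.13, -0.06]))
```

Emit:
arm_command:
  rows: [0, 2, 0, 0, 0, 0, 1, 0, 4, 0, 0, 0, 0, 1, 0, 6, 0, 0, 0, 0, 1, 0, 8, 0, 0, 0, 0, 1, 0, 9.4, 0, 0, 0, 0, 1, 0, 9.9, 0, 0, 0, 0, 1, 0, 9.9, 0, 0, 0, 0, 1, 0, 9.9, 0, 0, 0, 0, 1]

```text
time: 19.8
ee_pos: [0.4793, -0.0213, 0.1505]
tcp_rot: [-90.0, 0.0, -4.2]
wrist_force: [-1.2, 0.1, -0.2]
opening: 0.0853
```

Run:
```python
from h import *
mark(cam("side"),"g6",(240,140,360,270)); print(sensors.get_obs()["ee_pos"])
```

```text
[ 0.47944814 -0.02134488  0.15109739]
```

View pics/g6.png

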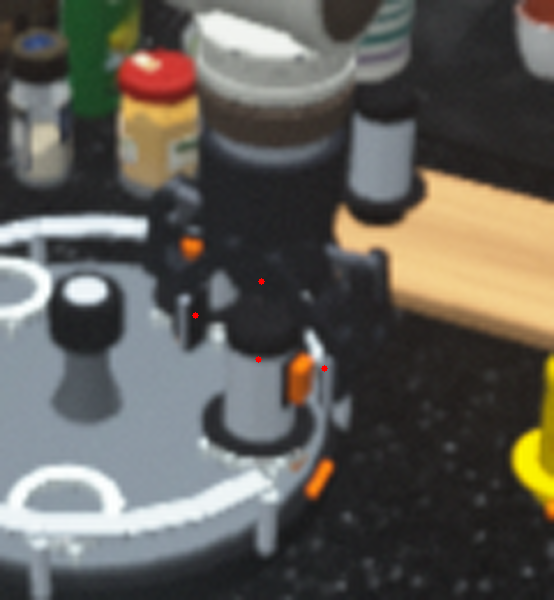

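The second canister (260,380) with its button at (301,378) is between the pads. Closing, then a slow straight lift.

Emit:
arm_command:
  rows: [0, 0.1, 0, 0, 0, 0, -1, 0, 0.1, 0, 0, 0, 0, -1, 0, 0.1, 0, 0, 0, 0, -1, 0, 0.1, 0, 0, 0, 0, -1, 0, 0.1, 0, 0, 0, 0, -1, 0, 0.1, 0, 0, 0, 0, -1, 0, 0.1, 0, 0, 0, 0, -1, 0, 0.1, 0, 0, 0, 0, -1]

```text
time: 20.52
ee_pos: [0.479, -0.0213, 0.1504]
tcp_rot: [-90.0, -0.1, -4.3]
wrist_force: [-2.8, 0.4, 7.7]
opening: 0.04
```

Emit:
arm_command:
  rows: [0, -0.4, 0, 0, 0, 0, -1, 0, -0.8, 0, 0, 0, 0, -1, 0, -1.2, 0, 0, 0, 0, -1, 0, -1.6, 0, 0, 0, 0, -1]

```text
time: 20.85
ee_pos: [0.4788, -0.0214, 0.1655]
tcp_rot: [-90.0, 0.0, -4.3]
wrist_force: [-0.7, 0.3, -4.4]
opening: 0.0397
```

Emit:
arm_command:
  rows: [0, -0.5, 0, 0, 0, 0, -1, 0, -1, 0, 0, 0, 0, -1, 0, -2, 0, 0, 0, 0, -1, 0, -4, 0, 0, 0, 0, -1, 0, -6, 0, 0, 0, 0, -1, 0, -8, 0, 0, 0, 0, -1, 0, -10, 0, 0, 0, 0, -1, 0, -10.5, 0, 0, 0, 0, -1, 0, -10.5, 0, 0, 0, 0, -1, 0, -10.5, 0, 0, 0, 0, -1, 0, -10.5, 0, 0, 0, 0, -1, 0, -10.5, 0, 0, 0, 0, -1]

```text
time: 21.85
ee_pos: [0.4785, -0.0214, 0.2691]
tcp_rot: [-90.0, 0.1, -4.3]
wrist_force: [-0.6, -0.7, -4.9]
opening: 0.0399
```

Run:
```python
from h import *
np.set_printoptions(precision=4,suppress=True)
for i in range(5):
  c=cam("side"); o=sensors.get_obs();print(o["ee_pos"],o["wrist_force"],o["torque"],o["opening"])
t=cam("top"); print(slab(t,"drainer"),slab(t,"board"))
mark(c,"g7",(180,60,400,280))
print(rel([.4573,.2893,.27],[-90,0,84]))
```

```text
[ 0.4785 -0.0214  0.2692] [ 0.1417 -0.3023 -4.3567] [-0.0696  0.0239 -0.0117] 0.03958483705299662
[ 0.4786 -0.0213  0.2694] [-0.0834 -0.1674 -5.481 ] [0.0097 0.066  0.0576] 0.040015937184680654
[ 0.4787 -0.0213  0.2696] [-0.2871  0.3202 -4.9643] [ 0.0035 -0.0355 -0.0543] 0.03991040238440074
[ 0.4787 -0.0214  0.2698] [ 0.7916  0.4089 -4.7876] [-0.0389 -0.0237  0.0456] 0.03971026822756941
[ 0.4788 -0.0214  0.27  ] [ 0.2007  0.1214 -4.7809] [-0.0454  0.038   0.0072] 0.039868171017028754
(array([0.4574, 0.2894]), (200.81236267089844, 141.98208618164062), 173.98477935791016) (array([ 0.476 , -0.2965]), (200.9390869140625, 139.24221801757812), 3.394984722137451)
(array([-4.45,  0.01, 30.82]), array([ -0.02, -88.25,  -0.02]))
```

View pics/g7.png

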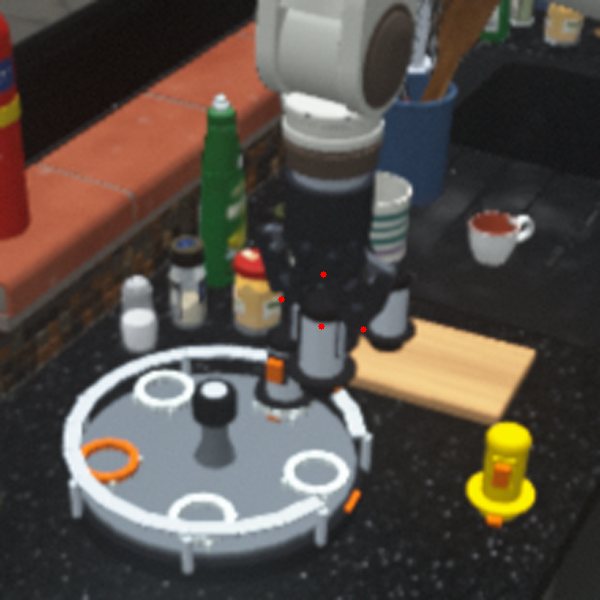

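Emit:
arm_command:
  rows: [-0.2, 0, -1.5, 0, 0, 0, -1, -0.6, 0, -4.5, 0, 0, 0, -1, -1, 0, -8, 0, 0, 0, -1, -1.5, 0, -11.5, 0, 0, 0, -1, -2, 0, -15, 0, 0, 0, -1, -2.5, 0, -18.5, 0, 0, 0, -1, -3, 0, -22, 0, 0, 0, -1, -3.4, 1, -25.5, 0, 0, 0, -1, -3.8, 3, -28.5, 0, 0, 0, -1, -4, 5, -29.8, 0, 0, 0, -1, -4, 7, -29.8, 0, 0, 0, -1, -4, 7, -29.8, 0, 0, 0, -1]

```text
time: 23.15
ee_pos: [0.4153, -0.3156, 0.196]
tcp_rot: [-89.8, 0.3, -4.4]
wrist_force: [-0.4, 0.3, -5.4]
opening: 0.0394
```

Emit:
arm_command:
  rows: [0, 0, 0, 0, 0, 0, -1, 0, 0, 0, 0, 0, 0, -1]

```text
time: 23.32
ee_pos: [0.4173, -0.3154, 0.2016]
tcp_rot: [-90.0, -0.1, -4.2]
wrist_force: [-0.4, -0.4, -3.0]
opening: 0.0397
```

Run:
```python
from h import *
np.set_printoptions(precision=4,suppress=True)
print(sensors.get_obs()["ee_pos"])
t=cam("top"); print(slab(t,"drainer"),slab(t,"board"))
for q in tops(t,.10,.12,(.3,.65),(-.4,-.2)): print(q)
print(rel([.417,-.3153,.1324],[-90,0,-4]))
```

```text
[ 0.4173 -0.3154  0.2016]
(array([0.4574, 0.2894]), (201.0587158203125, 142.50259399414062), 173.8203353881836) (array([ 0.4762, -0.2968]), (200.47572326660156, 139.1779327392578), 3.5246970653533936)
(array([ 0.5346, -0.298 ,  0.1116]), 0.020795071497559547, 207, array([382.4274, 203.    ]), array([ 0.5348, -0.2978]))
(array([ 0.4165, -0.3097,  0.1095]), 0.03145871311426163, 177, array([384.7041, 251.8163]), array([ 0.4173, -0.2968]))
(array([-0.06,  6.97,  0.01]), array([ 0.06, -0.2 ,  0.1 ]))
```

Emit:
arm_command:
  rows: [0, 1, 0, 0, 0, 0, -1, 0, 3, 0, 0, 0, 0, -1, 0, 4.8, 0, 0, 0, 0, -1, 0, 5.8, 0, 0, 0, 0, -1, 0, 6.2, 0, 0, 0, 0, -1, 0, 6.5, 0, 0, 0, 0, -1, 0, 6.7, 0, 0, 0, 0, -1, 0, 6.9, 0, 0, 0, 0, -1, 0, 7, 0, 0, 0, 0, -1, 0, 7, 0, 0, 0, 0, -1]

```text
time: 24.2
ee_pos: [0.4173, -0.316, 0.1325]
tcp_rot: [-90.1, -0.1, -4.3]
wrist_force: [-1.9, 2.2, 5.6]
opening: 0.0395
```

Emit:
arm_command:
  rows: [0, -0.05, 0, 0, 0, 0, -0.04, -0.1, -0.05, 0, 0, 0, 0, 0, -0.2, -0.05, 0, 0, 0, 0, 0.05, -0.3, -0.05, 0, 0, 0, 0, 0.1, -0.4, -0.05, 0, 0, 0, 0, 0.15, -0.4, -0.05, 0, 0, 0, 0, 0.2, -0.4, -0.05, 0, 0, 0, 0, 0.3]

```text
time: 24.78
ee_pos: [0.4126, -0.3152, 0.1307]
tcp_rot: [-90.0, 0.0, -4.3]
wrist_force: [0.5, 0.5, -0.2]
opening: 0.0555
```

Emit:
arm_command:
  rows: [0, 0, 0, 0, 0, 0, 0.6, 0, 0, 0, 0, 0, 0, 0.6, 0, 0, 0, 0, 0, 0, 0.6, 0, -2, 0, 0, 0, 0, 0.6, 0, -5, 0, 0, 0, 0, 0.6, 0, -9, 0, 0, 0, 0, 1, 0, -12, 0, 0, 0, 0, 1, 0, -13, 0, 0, 0, 0, 1, 0, -13, 0, 0, 0, 0, 1, 0, -13, 0, 0, 0, 0, 1]

```text
time: 25.62
ee_pos: [0.413, -0.3154, 0.2604]
tcp_rot: [-90.0, -0.0, -4.3]
wrist_force: [-0.6, -0.5, -0.6]
opening: 0.0854
```

Run:
```python
from h import *
np.set_printoptions(precision=4,suppress=True)
print(sensors.get_obs()["ee_pos"])
t=cam("top"); print(slab(t,"drainer"),slab(t,"board"))
for q in tops(t,.10,.12,(.3,.65),(-.4,-.2)): print(q)
for q in tops(t): print(q[0],button(t,q[0][:2]))
mark(cam("side"),"g8",(220,100,420,250))
print(rel([.5874,-.0088,.26],[-90,0,90]))
```

```text
[ 0.413  -0.3154  0.2604]
(array([0.4572, 0.2889]), (200.75711059570312, 142.36123657226562), 174.17607879638672) (array([ 0.4762, -0.2968]), (200.3238983154297, 139.31451416015625), 3.604379177093506)
(array([ 0.5349, -0.2986,  0.1117]), 0.020548375323414803, 201, array([382.4393, 203.0251]), array([ 0.5352, -0.2982]))
(array([ 0.4176, -0.3133,  0.1116]), 0.021191928535699844, 209, array([391.4127, 251.4722]), array([ 0.4174, -0.3133]))
[ 0.5665 -0.1141  0.1299] (24, array([ 0.5642, -0.0889,  0.1092]), np.float64(95.34611096032278))
(array([15.16, -0.09, 31.84]), array([ -0.16, -94.25,  -0.03]))
```

View pics/g8.png

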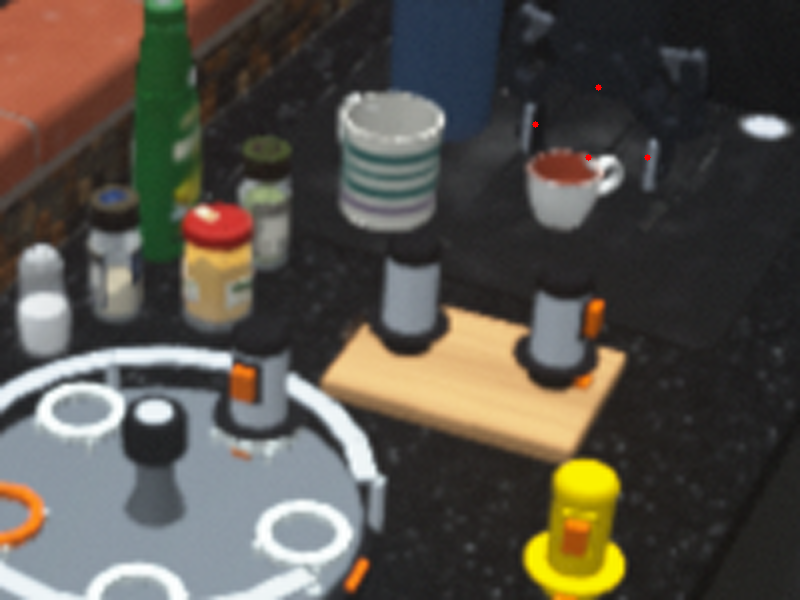

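Emit:
arm_command:
  rows: [1.5, 0, 3, 0, -7, 0, 1, 3.3, 0, 7, 0, -14, 0, 1, 5.2, 0, 11, 0, -21, 0, 1, 7.1, 0, 15, 0, -28, 0, 1, 9, 0, 19, 0, -35, 0, 1, 10.9, 0, 23, 0, -42, 0, 1, 12.8, 0, 27, 0, -49, 0, 1, 14.2, 0, 30, 0, -56, 0, 1, 15.2, 0, 31.8, 0, -63, 0, 1, 15.2, 0, 31.8, 0, -70, 0, 1, 15.2, 0, 31.8, 0, -77, 0, 1, 15.2, 0, 31.8, 0, -84, 0, 1]

```text
time: 26.72
ee_pos: [0.5878, -0.0086, 0.2584]
tcp_rot: [-89.8, 0.0, 80.2]
wrist_force: [-0.4, -1.2, 0.3]
opening: 0.0849
```

Emit:
arm_command:
  rows: [0, 0, 0, 0, -7, 0, 1, 0, 0, 0, 0, -10, 0, 1, 0, 0, 0, 0, -10, 0, 1, 0, 0, 0, 0, -10, 0, 1]

```text
time: 27.05
ee_pos: [0.5877, -0.0094, 0.2593]
tcp_rot: [-89.9, -0.0, 89.6]
wrist_force: [0.4, -0.1, -0.1]
opening: 0.0852
```

Run:
```python
from h import *
np.set_printoptions(precision=4,suppress=True)
print(rel([.5874,-.0088,.157],[-90,0,90]))
```

```text
(array([ 0.06, 10.23,  0.01]), array([-0.13, -0.37,  0.  ]))
```

Emit:
arm_command:
  rows: [0, 2.5, 0, 0, 0, 0, 1, 0, 5, 0, 0, 0, 0, 1, 0, 7.5, 0, 0, 0, 0, 1, 0, 9.5, 0, 0, 0, 0, 1, 0, 10.2, 0, 0, 0, 0, 0.5, 0, 10.2, 0, 0, 0, 0, 0, 0, 10.2, 0, 0, 0, 0, -1, 0, 10.2, 0, 0, 0, 0, -1, 0, 10.2, 0, 0, 0, 0, -1, 0, 10.2, 0, 0, 0, 0, -1, 0, 10.2, 0, 0, 0, 0, -1, 0, 10.2, 0, 0, 0, 0, -1]

```text
time: 28.05
ee_pos: [0.5885, -0.0086, 0.1605]
tcp_rot: [-90.1, -0.1, 89.8]
wrist_force: [-1.0, 4.7, -0.3]
opening: 0.0409
```

Emit:
arm_command:
  rows: [0, 0, 0, 0, 6, 0, -1, 0, 0, 0, 0, 12, 0, -1, 0, 0, 0, 0, 18, 0, -1, 0, 0, 0, 0, 24, 0, -1, 0, 0, 0, 0, 30, 0, -1, 0, 0, 0, 0, 36, 0, -1, 0, 0, 0, 0, 42, 0, -1, 0, 0, 0, 0, 48, 0, -1, 0, 0, 0, 0, 54, 0, -1, 0, 0, 0, 0, 60, 0, -1, 0, 0, 0, 0, 66, 0, -1, 0, 0, 0, 0, 72, 0, -1]

```text
time: 29.05
ee_pos: [0.5875, -0.01, 0.1606]
tcp_rot: [-90.1, 0.0, 17.4]
wrist_force: [-9.1, -3.8, 3.4]
opening: 0.041
```

Emit:
arm_command:
  rows: [0, 0, 0, 0, 0, 0, 1, 0, 0, 0, 0, 0, 0, 1, 0, 0, 0, 0, 0, 0, 1, 0, 0, 0, 0, 0, 0, 1, 0, 0, 0, 0, 0, 0, 1, 0, -3, 0, 0, 0, 0, 1, 0, -6, 0, 0, 0, 0, 1, 0, -9, 0, 0, 0, 0, 1, 0, -10, 0, 0, 0, 0, 1, 0, -10, 0, 0, 0, 0, 1, 0, -10, 0, 0, 0, 0, 1]

```text
time: 29.97
ee_pos: [0.5883, -0.0094, 0.2586]
tcp_rot: [-90.0, -0.0, 17.8]
wrist_force: [-1.4, -0.3, -0.9]
opening: 0.0855
```

Run:
```python
from h import *
np.set_printoptions(precision=4,suppress=True)
c=cam("side"); o=sensors.get_obs();print(o["ee_pos"],o["wrist_force"],o["tcp_rot"])
for q in tops(c): print(q[0],q[1],button(c,q[0][:2]),button(c,q[4]))
mark(c,"k6",(180,100,380,250))
```

```text
[ 0.5879 -0.0094  0.2576] [ 0.6563 -0.239  -1.0341] [-89.9752   0.0682  17.7638]
[ 0.4766 -0.0163  0.128 ] 0.020953482016921043 (29, array([ 0.4999, -0.0054,  0.1021]), np.float64(24.964397486127865)) (29, array([ 0.4999, -0.0054,  0.1021]), np.float64(21.09162216259799))
```

View pics/k6.png

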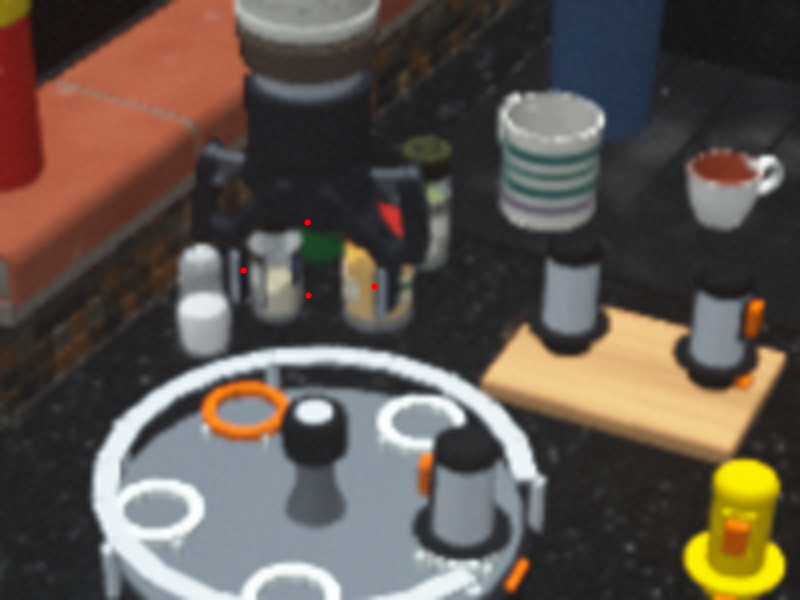

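Run:
```python
from h import *
np.set_printoptions(precision=4,suppress=True)
print(rel([.4807,-.0201,.25],[-90,0,20]))
```

```text
(array([-10.54,   0.77,   2.25]), array([-0.03, -2.24, -0.07]))
```

Emit:
arm_command:
  rows: [-2, 0.2, 0.5, 0, -2, 0, 1, -5, 0.4, 1.1, 0, -2, 0, 1, -8, 0.6, 1.7, 0, -2, 0, 1, -10, 0.7, 2.1, 0, -2, 0, 1, -10.5, 0.7, 2.2, 0, -2, 0, 1, -10.5, 0.7, 2.2, 0, -2, 0, 1, -10.5, 0.7, 2.2, 0, -2, 0, 1, -10.5, 0.7, 2.2, 0, -2, 0, 1]

```text
time: 30.68
ee_pos: [0.482, -0.0204, 0.2512]
tcp_rot: [-90.0, 0.0, 19.8]
wrist_force: [-0.4, 0.4, -0.2]
opening: 0.0853
```

Run:
```python
from h import *
np.set_printoptions(precision=4,suppress=True)
print(rel([.4807,-.0201,.15],[-90,0,20]))
```

```text
(array([-0.11, 10.12,  0.07]), array([-0.02, -0.24, -0.03]))
```

Emit:
arm_command:
  rows: [-0.1, 2, 0, 0, 0, 0, 1, -0.1, 4, 0, 0, 0, 0, 1, -0.1, 6, 0, 0, 0, 0, 1, -0.1, 8, 0, 0, 0, 0, 1, -0.1, 9.5, 0, 0, 0, 0, 1, -0.1, 10.1, 0, 0, 0, 0, 1, -0.1, 10.1, 0, 0, 0, 0, 1, -0.1, 10.1, 0, 0, 0, 0, 1]

```text
time: 31.35
ee_pos: [0.4809, -0.0208, 0.1511]
tcp_rot: [-90.0, 0.0, 19.8]
wrist_force: [0.3, 0.7, 0.3]
opening: 0.0855
```

Run:
```python
from h import *
mark(cam("side"),"g9",(240,140,360,270)); print(sensors.get_obs()["ee_pos"])
```

```text
[ 0.48108393 -0.0208031   0.15166235]
```

View pics/g9.png

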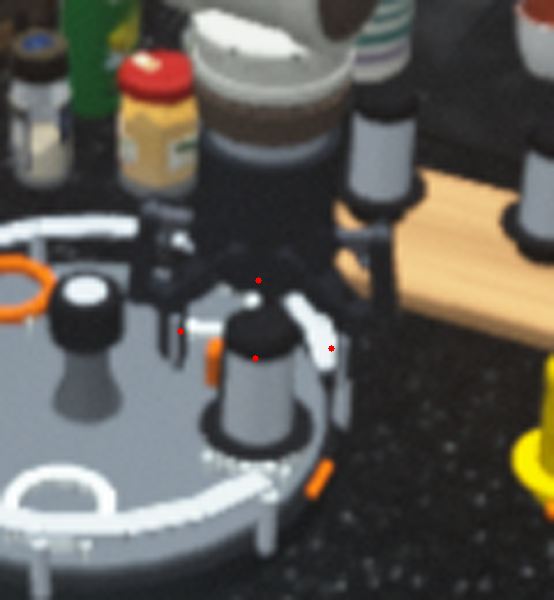

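Third canister (258,385), button at (214,360) on the left, lies between the pads. Close and lift.

Emit:
arm_command:
  rows: [0, 0.1, 0, 0, 0, 0, -1, 0, 0.1, 0, 0, 0, 0, -1, 0, 0.1, 0, 0, 0, 0, -1, 0, 0.1, 0, 0, 0, 0, -1, 0, 0.1, 0, 0, 0, 0, -1, 0, 0.1, 0, 0, 0, 0, -1, 0, 0.1, 0, 0, 0, 0, -1, 0, 0.1, 0, 0, 0, 0, -1]

```text
time: 32.07
ee_pos: [0.4806, -0.0209, 0.1508]
tcp_rot: [-90.0, -0.1, 19.7]
wrist_force: [-1.4, -0.5, 6.1]
opening: 0.0395
```

Emit:
arm_command:
  rows: [0, -0.4, 0, 0, 0, 0, -1, 0, -0.8, 0, 0, 0, 0, -1, 0, -1.2, 0, 0, 0, 0, -1, 0, -1.6, 0, 0, 0, 0, -1]

```text
time: 32.4
ee_pos: [0.4804, -0.0208, 0.1663]
tcp_rot: [-90.0, 0.0, 19.7]
wrist_force: [0.2, 0.1, -1.3]
opening: 0.0397
```

Emit:
arm_command:
  rows: [0, -0.5, 0, 0, 0, 0, -1, 0, -1, 0, 0, 0, 0, -1, 0, -2, 0, 0, 0, 0, -1, 0, -4, 0, 0, 0, 0, -1, 0, -6, 0, 0, 0, 0, -1, 0, -8, 0, 0, 0, 0, -1, 0, -10, 0, 0, 0, 0, -1, 0, -10.5, 0, 0, 0, 0, -1, 0, -10.5, 0, 0, 0, 0, -1, 0, -10.5, 0, 0, 0, 0, -1, 0, -10.5, 0, 0, 0, 0, -1, 0, -10.5, 0, 0, 0, 0, -1]

```text
time: 33.4
ee_pos: [0.4801, -0.0208, 0.2696]
tcp_rot: [-90.0, 0.1, 19.7]
wrist_force: [-0.1, -0.4, -1.8]
opening: 0.0396
```

Run:
```python
from h import *
np.set_printoptions(precision=4,suppress=True)
for i in range(5):
  c=cam("side"); o=sensors.get_obs();print(o["ee_pos"],o["wrist_force"],o["torque"],o["opening"])
t=cam("top"); print(slab(t,"drainer"),slab(t,"board"))
mark(c,"g10",(180,60,400,280))
print(rel([.4573,.2893,.20],[-90,0,20]))
```

```text
[ 0.4801 -0.0208  0.2698] [ 0.0744 -1.4122 -0.5311] [ 0.0213 -0.0444  0.0425] 0.03958687934323065
[ 0.4801 -0.0208  0.2699] [-0.7374  0.7071 -0.3491] [ 0.0438 -0.0117 -0.0027] 0.03926421402280939
[ 0.4802 -0.0208  0.2702] [ 0.3863 -0.7375 -1.6796] [ 0.0182 -0.0082  0.0127] 0.03962075805099841
[ 0.4803 -0.0208  0.2703] [-0.1338  0.3652 -0.8265] [ 0.0117 -0.0286  0.029 ] 0.03919066225437198
[ 0.4803 -0.0208  0.2705] [ 0.7581 -0.5455 -0.6851] [ 0.0183 -0.025  -0.0183] 0.03931918133483271
(array([0.4572, 0.2892]), (200.7721405029297, 141.49952697753906), 174.28441619873047) (array([ 0.4762, -0.2969]), (200.33738708496094, 139.92103576660156), 3.597301959991455)
(array([ 8.31,  7.06, 29.97]), array([-0.01, -0.25, -0.02]))
```

View pics/g10.png

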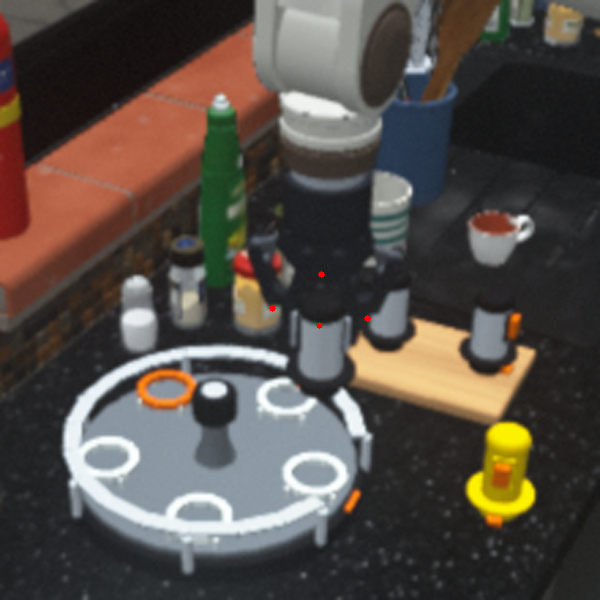

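Light (≈0.9 N): it goes to the draining board.

Emit:
arm_command:
  rows: [0.4, 0, 1.5, 0, 0, 0, -1, 1.2, 0, 4.5, 0, 0, 0, -1, 2.2, 0, 8, 0, 0, 0, -1, 3.2, 0, 11.5, 0, 0, 0, -1, 4.2, 0, 15, 0, 0, 0, -1, 5.2, 0, 18.5, 0, 0, 0, -1, 6.1, 0, 22, 0, 0, 0, -1, 7.1, 1, 25.5, 0, 0, 0, -1, 7.9, 3, 28.5, 0, 0, 0, -1, 8.3, 5, 30, 0, 0, 0, -1, 8.3, 7, 30, 0, 0, 0, -1, 8.3, 7, 30, 0, 0, 0, -1]

```text
time: 34.7
ee_pos: [0.4556, 0.2899, 0.1966]
tcp_rot: [-90.1, 0.3, 19.9]
wrist_force: [-0.7, -0.5, -1.9]
opening: 0.0396
```

Emit:
arm_command:
  rows: [0, 0, 0, 0, 0, 0, -1, 0, 0, 0, 0, 0, 0, -1, 0, 0, 0, 0, 0, 0, -1]

```text
time: 34.95
ee_pos: [0.4578, 0.2893, 0.2026]
tcp_rot: [-90.0, -0.1, 19.7]
wrist_force: [0.1, 0.5, -1.5]
opening: 0.0395
```

Run:
```python
from h import *
np.set_printoptions(precision=4,suppress=True)
o=sensors.get_obs(); print(o["ee_pos"],o["wrist_force"])
t=cam("top","t11"); print(slab(t,"drainer"),slab(t,"board"))
c=cam("side");print(slab(c,"drainer")); mark(c,"g11",(120,120,400,400))
print(rel([.4573,.2893,.1322],[-90,0,20]))
```

```text
[0.4578 0.2893 0.2026] [ 0.1022  0.4581 -1.4706]
(array([0.4574, 0.2895]), (200.81236267089844, 141.89642333984375), 173.98477935791016) (array([ 0.4762, -0.2968]), (200.47572326660156, 139.1779327392578), 3.5246970653533936)
(array([0.4529, 0.2942]), (202.34075927734375, 143.4811248779297), 174.4390869140625)
(array([-0.06,  7.01,  0.01]), array([-0.03, -0.31,  0.12]))
```

View pics/g11.png

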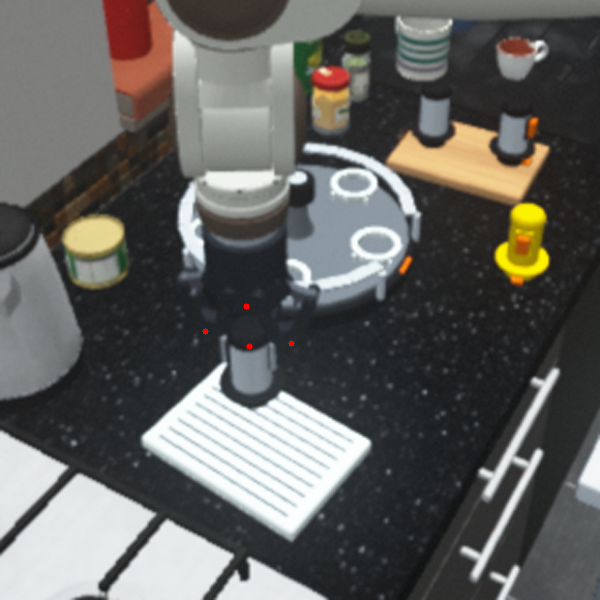

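View pics/t11.png

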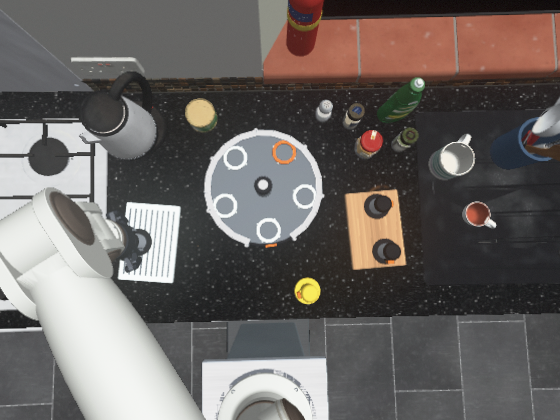

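Emit:
arm_command:
  rows: [0, 1, 0, 0, 0, 0, -1, 0, 3, 0, 0, 0, 0, -1, 0, 4.8, 0, 0, 0, 0, -1, 0, 5.8, 0, 0, 0, 0, -1, 0, 6.2, 0, 0, 0, 0, -1, 0, 6.5, 0, 0, 0, 0, -1, 0, 6.7, 0, 0, 0, 0, -1, 0, 6.8, 0, 0, 0, 0, -1, 0, 6.8, 0, 0, 0, 0, -1, 0, 6.8, 0, 0, 0, 0, -1]

```text
time: 35.88
ee_pos: [0.4574, 0.2897, 0.1335]
tcp_rot: [-90.0, -0.1, 19.7]
wrist_force: [-0.0, 0.7, -1.0]
opening: 0.0394
```

Emit:
arm_command:
  rows: [0, 0.1, 0, 0, 0, 0, -1, 0, 0.15, 0, 0, 0, 0, -1, 0, 0.15, 0, 0, 0, 0, -1]

```text
time: 36.13
ee_pos: [0.4574, 0.2898, 0.1328]
tcp_rot: [-90.0, -0.1, 19.7]
wrist_force: [-2.1, -1.3, 7.7]
opening: 0.0396
```

Emit:
arm_command:
  rows: [0, -0.05, 0, 0, 0, 0, -0.04, 0.1, -0.05, 0, 0, 0, 0, 0, 0.2, -0.05, 0, 0, 0, 0, 0.05, 0.3, -0.05, 0, 0, 0, 0, 0.1, 0.4, -0.05, 0, 0, 0, 0, 0.15, 0.4, -0.05, 0, 0, 0, 0, 0.2, 0.4, -0.05, 0, 0, 0, 0, 0.3]

```text
time: 36.72
ee_pos: [0.461, 0.291, 0.1318]
tcp_rot: [-90.0, 0.0, 19.7]
wrist_force: [0.3, 0.7, 0.5]
opening: 0.0558
```

Run:
```python
from h import *
c=cam("side"); mark(c,"g12",(200,200,320,320)); print(sensors.get_obs()["opening"])
```

```text
0.05502632059247517
```

View pics/g12.png

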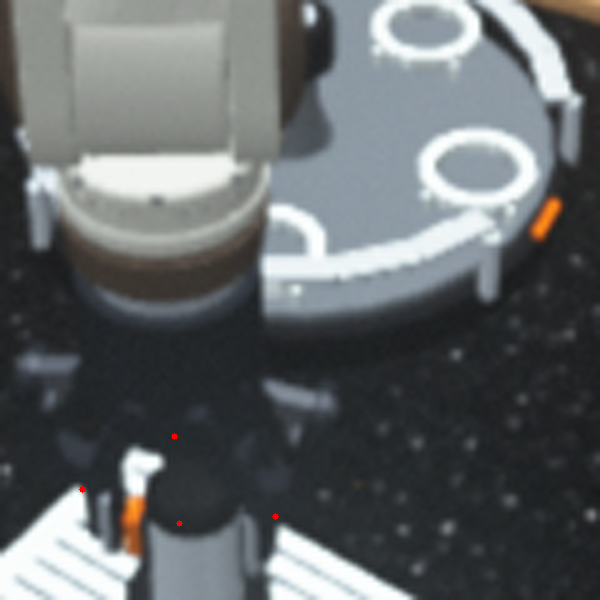

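Emit:
arm_command:
  rows: [0, 0, 0, 0, 0, 0, 0.6, 0, 0, 0, 0, 0, 0, 0.6, 0, 0, 0, 0, 0, 0, 0.6, 0, -2, 0, 0, 0, 0, 0.6, 0, -5, 0, 0, 0, 0, 0.6, 0, -9, 0, 0, 0, 0, 1, 0, -12, 0, 0, 0, 0, 1, 0, -13, 0, 0, 0, 0, 1, 0, -13, 0, 0, 0, 0, 1, 0, -13, 0, 0, 0, 0, 1]

```text
time: 37.6
ee_pos: [0.461, 0.2911, 0.2615]
tcp_rot: [-90.0, -0.0, 19.8]
wrist_force: [-0.6, 1.4, -0.1]
opening: 0.0855
```

Run:
```python
from h import *
np.set_printoptions(precision=4,suppress=True)
t=cam("top"); print(slab(t,"drainer"),slab(t,"board"))
for q in tops(t,.10,.12,(.3,.65),(.2,.4)): print(q)
c=cam("side"); mark(c,"g13",(120,120,400,400)); print(sensors.get_obs()["opening"])
print(rel([.5874,-.0088,.26],[-90,0,100]))
```

```text
(array([0.4573, 0.2892]), (200.52667236328125, 141.53712463378906), 174.23285675048828) (array([ 0.4761, -0.2968]), (200.32960510253906, 139.1779327392578), 3.5246965885162354)
(array([0.4541, 0.2918, 0.1114]), 0.021113136783242226, 225, array([138.0462, 242.8654]), array([0.4541, 0.2913]))
0.08519285435537037
(array([  1.82,   0.01, -32.47]), array([ -0.07, -80.25,  -0.15]))
```

View pics/g13.png

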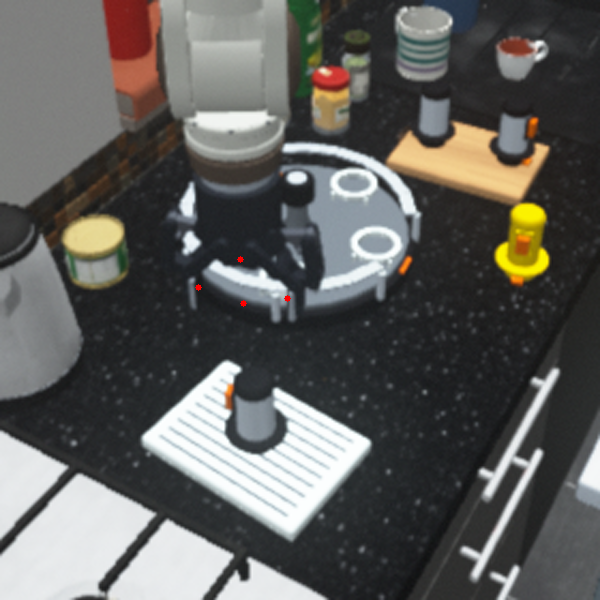

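Emit:
arm_command:
  rows: [0.1, 0, -1.5, 0, -7, 0, 1, 0.3, 0, -4.8, 0, -14, 0, 1, 0.5, 0, -8.5, 0, -21, 0, 1, 0.7, 0, -12, 0, -28, 0, 1, 0.9, 0, -15.5, 0, -35, 0, 1, 1.1, 0, -19, 0, -42, 0, 1, 1.3, 0, -22.5, 0, -49, 0, 1, 1.5, 0, -26, 0, -56, 0, 1, 1.7, 0, -29.5, 0, -63, 0, 1, 1.8, 0, -32, 0, -70, 0, 1, 1.8, 0, -32.5, 0, -77, 0, 1, 1.8, 0, -32.5, 0, -80, 0, 1]

```text
time: 38.7
ee_pos: [0.5877, -0.011, 0.2593]
tcp_rot: [-89.8, -0.0, 100.0]
wrist_force: [0.4, 0.7, -1.0]
opening: 0.0856
```

Emit:
arm_command:
  rows: [0, 0, 0, 0, 0, 0, 1, 0, 0, 0, 0, 0, 0, 1, 0, 0, 0, 0, 0, 0, 1]

```text
time: 38.95
ee_pos: [0.5874, -0.0086, 0.261]
tcp_rot: [-89.9, -0.0, 99.6]
wrist_force: [-0.2, 0.7, 0.2]
opening: 0.0857
```

Run:
```python
from h import *
np.set_printoptions(precision=4,suppress=True)
print(rel([.5874,-.0088,.157],[-90,0,100]),sensors.get_obs()["q"])
```

```text
(array([-0.03, 10.4 , -0.01]), array([-0.08, -0.36,  0.02])) [ -0.8357   9.5512  10.3553  90.8844   0.0014 -10.4733]
```

Emit:
arm_command:
  rows: [0, 2.5, 0, 0, 0, 0, 1, 0, 5, 0, 0, 0, 0, 1, 0, 7.5, 0, 0, 0, 0, 1, 0, 9.5, 0, 0, 0, 0, 1, 0, 10.4, 0, 0, 0, 0, 0.5, 0, 10.4, 0, 0, 0, 0, 0, 0, 10.4, 0, 0, 0, 0, -1, 0, 10.4, 0, 0, 0, 0, -1, 0, 10.4, 0, 0, 0, 0, -1, 0, 10.4, 0, 0, 0, 0, -1, 0, 10.4, 0, 0, 0, 0, -1, 0, 10.4, 0, 0, 0, 0, -1]

```text
time: 39.95
ee_pos: [0.5881, -0.0084, 0.1595]
tcp_rot: [-90.1, -0.0, 99.8]
wrist_force: [-2.1, 5.7, 5.4]
opening: 0.0411
```

Emit:
arm_command:
  rows: [0, 0, 0, 0, 6, 0, -1, 0, 0, 0, 0, 12, 0, -1, 0, 0, 0, 0, 18, 0, -1, 0, 0, 0, 0, 24, 0, -1, 0, 0, 0, 0, 30, 0, -1, 0, 0, 0, 0, 36, 0, -1, 0, 0, 0, 0, 42, 0, -1, 0, 0, 0, 0, 48, 0, -1, 0, 0, 0, 0, 54, 0, -1, 0, 0, 0, 0, 60, 0, -1, 0, 0, 0, 0, 66, 0, -1, 0, 0, 0, 0, 72, 0, -1]

```text
time: 40.95
ee_pos: [0.5875, -0.0095, 0.1595]
tcp_rot: [-90.1, -0.0, 27.4]
wrist_force: [-7.9, -1.6, 7.2]
opening: 0.0409
```

Emit:
arm_command:
  rows: [0, 0, 0, 0, 0, 0, 1, 0, 0, 0, 0, 0, 0, 1, 0, 0, 0, 0, 0, 0, 1, 0, 0, 0, 0, 0, 0, 1, 0, 0, 0, 0, 0, 0, 1, 0, 0, 0, 0, 0, 0, -1, 0, 0, 0, 0, 0, 0, -1, 0, 0, 0, 0, 0, 0, -1, 0, 0, 0, 0, 0, 0, -1, 0, 0, 0, 0, 0, 0, -1, 0, 0, 0, 0, 0, 0, -1, 0, 0, 0, 0, 0, 0, -1]

```text
time: 41.95
ee_pos: [0.5873, -0.0091, 0.1581]
tcp_rot: [-90.0, 0.0, 27.7]
wrist_force: [-5.9, -2.9, 5.4]
opening: 0.0412
```

Emit:
arm_command:
  rows: [0, 0, 0, 0, 6, 0, -1, 0, 0, 0, 0, 12, 0, -1, 0, 0, 0, 0, 18, 0, -1, 0, 0, 0, 0, 24, 0, -1, 0, 0, 0, 0, 30, 0, -1, 0, 0, 0, 0, 36, 0, -1, 0, 0, 0, 0, 42, 0, -1, 0, 0, 0, 0, 48, 0, -1, 0, 0, 0, 0, 54, 0, -1, 0, 0, 0, 0, 60, 0, -1, 0, 0, 0, 0, 66, 0, -1, 0, 0, 0, 0, 72, 0, -1]

```text
time: 42.95
ee_pos: [0.5866, -0.009, 0.158]
tcp_rot: [-90.1, 0.1, -44.5]
wrist_force: [-10.8, -1.4, 6.1]
opening: 0.0412
```

Emit:
arm_command:
  rows: [0, 0, 0, 0, 0, 0, 1, 0, 0, 0, 0, 0, 0, 1, 0, 0, 0, 0, 0, 0, 1, 0, 0, 0, 0, 0, 0, 1, 0, 0, 0, 0, 0, 0, 1, 0, -3, 0, 0, 0, 0, 1, 0, -6, 0, 0, 0, 0, 1, 0, -9, 0, 0, 0, 0, 1, 0, -12, 0, 0, 0, 0, 1, 0, -15, 0, 0, 0, 0, 1, 0, -16, 0, 0, 0, 0, 1, 0, -16, 0, 0, 0, 0, 1]

```text
time: 43.95
ee_pos: [0.5884, -0.0089, 0.3213]
tcp_rot: [-89.8, -0.2, -44.2]
wrist_force: [1.6, 0.4, -0.1]
opening: 0.0853
```

Run:
```python
from h import *
o=sensors.get_obs(); print(o["ee_pos"],o["tcp_rot"],o["q"])
c=cam("side"); mark(c,"k7",(120,120,400,400))
```

```text
[ 0.58841042 -0.00885393  0.32127862] [-89.78706911  -0.22229133 -44.21579292] [-8.62881222e-01  1.05923743e+01  1.82637466e+01  9.73635610e+01
  2.23064975e-03  1.33352505e+02]
```

View pics/k7.png

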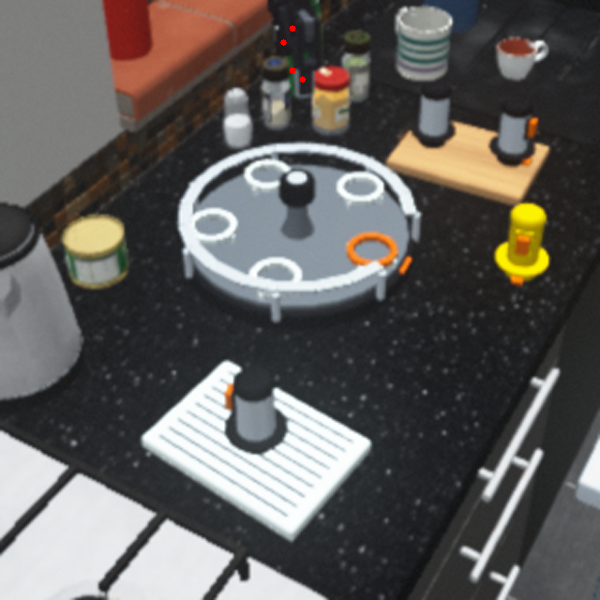

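Run:
```python
from h import *
np.set_printoptions(precision=4,suppress=True)
c=cam("side")
def ring(im):
    h=cv2.cvtColor(im,cv2.COLOR_BGR2HSV); m=((h[...,0]>3)&(h[...,0]<20)&(h[...,1]>150)&(h[...,2]>150)).astype(np.uint8)
    m[:215]=0;m[250:]=0;m[:,:275]=0;m[:,305:]=0
    v=np.argwhere(m); return v.min(0),v.max(0),(v.min(0)+v.max(0))/2
print(ring(cv2.imread("pics/side0.png")),ring(c["pixels"]))
t=cam("top","tend"); print(slab(t,"drainer"),slab(t,"board"))
for q in tops(t,.10,.12,(.3,.65),(.2,.4))+tops(t,.10,.12,(.3,.65),(-.4,-.2)): print(q[0])
a=cv2.imread("pics/top0.png"); d=cv2.absdiff(a,t["pixels"]).max(2); cv2.imwrite("pics/diff.png",np.vstack([t["pixels"][60:320],cv2.cvtColor(d[60:320],cv2.COLOR_GRAY2BGR)]))
print(sensors.get_obs()["time"])
```

```text
(array([226, 284]), array([241, 304]), array([233.5, 294. ])) (array([229, 282]), array([243, 304]), array([236., 293.]))
(array([0.4571, 0.2888]), (200.7721405029297, 142.3170928955078), 174.28441619873047) (array([ 0.476 , -0.2965]), (200.9390869140625, 139.24221801757812), 3.394984722137451)
[0.4542 0.2918 0.1118]
[ 0.5352 -0.2977  0.1115]
[ 0.4176 -0.3138  0.1114]
44.1
```

View pics/diff.png

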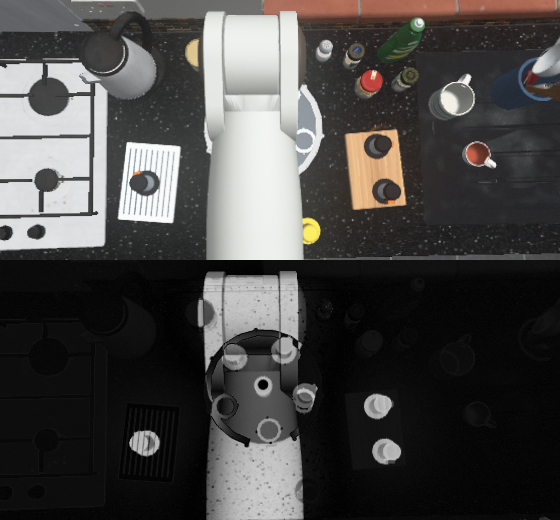

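Emit:
arm_command:
  rows: [-2, 0, 2, 0, 0, 0, 1, -4.5, 0, 4.7, 0, 0, 0, 1, -7, 0, 7.3, 0, 0, 0, 1, -9.5, 0, 10, 0, 0, 0, 1, -11.5, 0, 12, 0, 0, 0, 1, -12.5, 0, 13, 0, 0, 0, 1, -12.5, 0, 13, 0, 0, 0, 1, -12.5, 0, 13, 0, 0, 0, 1]

```text
time: 44.77
ee_pos: [0.5886, 0.1717, 0.3165]
tcp_rot: [-90.1, 0.0, -44.2]
wrist_force: [-0.3, -1.5, -0.7]
opening: 0.0854
```

```bash
cat > ang.py <<'E'
from h import *
np.set_printoptions(precision=4,suppress=True)
c=cam("side","sE"); t=cam("top","tE")
def ringw(im,c):
    h=cv2.cvtColor(im,cv2.COLOR_BGR2HSV); m=((h[...,0]>3)&(h[...,0]<22)&(h[...,1]>110)&(h[...,2]>110))
    uv=np.argwhere(m)[:,::-1]; W=plane(c,uv,.036)[:,:2]; k=(np.hypot(*(W-[.5874,-.0088]).T)<.132)&(W[:,0]<.52)&(abs(W[:,1]+.02)<.05)
    W=W[k]; cc,r=cv2.minEnclosingCircle((W*1000).astype(np.float32)); d=np.array(cc)/1000-[.5874,-.0088]
    return len(W),np.array(cc),r,W.mean(0),np.degrees(np.arctan2(d[1],d[0]))%360
for n,cc in(("side",c),("top",t)):
    print(n,"start",*ringw(cv2.imread(f"pics/{n}0.png"),cc)); print(n,"now",*ringw(cc["pixels"],cc))
a=cv2.imread("pics/top0.png")[120:260,195:335]; b=t["pixels"][120:260,195:335]
cv2.imwrite("pics/cmpE.png",cv2.resize(np.hstack([a,b]),None,fx=2.8,fy=2.8,interpolation=cv2.INTER_CUBIC))
E
python3 ang.py
```

```text
side start 182 [484.34   -31.5743] 34.80727005004883 [ 0.4863 -0.0311] 192.46104204527433
side now 166 [485.1228 -17.8106] 34.07860565185547 [ 0.4875 -0.0214] 185.03474178403843
top start 173 [479.9439 -20.0441] 31.16524887084961 [ 0.4847 -0.0196] 185.97365003417764
top now 178 [479.3556  -6.4187] 31.28723907470703 [ 0.4837 -0.0065] 178.73738756564603
```

View pics/cmpE.png

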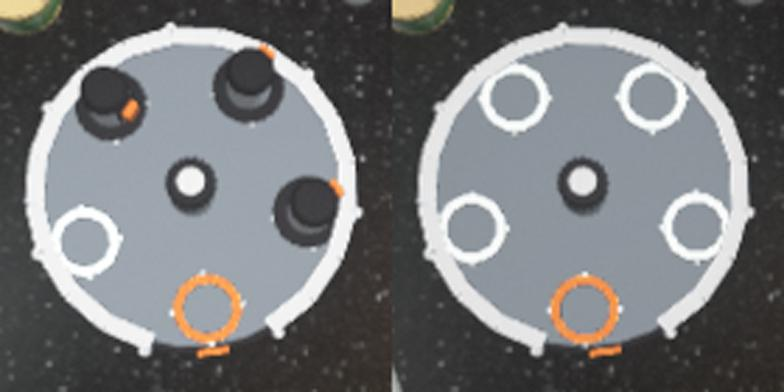

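Emit:
arm_command:
  rows: [0, 0, 0, 0, 0, 0, 1, 0, 0, 0, 0, 0, 0, 1, 0, 0, 0, 0, 0, 0, 1, 0, 0, 0, 0, 0, 0, 1, 0, 0, 0, 0, 0, 0, 1, 0, 0, 0, 0, 0, 0, 1]

```text
time: 45.37
ee_pos: [0.5889, 0.1713, 0.3179]
tcp_rot: [-90.0, -0.0, -44.3]
wrist_force: [0.4, -0.4, 0.4]
opening: 0.0852
```

```bash
python3 ang.py
cat > rot.py <<'E'
from h import *
# all sockets' angle: ring points colours vs start: use side/top pics to get home angle history
E
python3 - <<'E'
from h import *
t=cam("top")
# white socket rims: bright low-sat pixels within radius .13, plane .036
im=t["pixels"]; h=cv2.cvtColor(im,cv2.COLOR_BGR2HSV)
uu,vv=np.meshgrid(np.arange(560),np.arange(420)); W=plane(t,np.c_[uu.ravel(),vv.ravel()],.036)[:,:2]-[.5874,-.0088]
r=np.hypot(*W.T).reshape(420,560); a=np.degrees(np.arctan2(W[:,1],W[:,0])).reshape(420,560)%360
m=(r<.128)&(r>.08)&(((h[...,2]>200)&(h[...,1]<40)))
k,l,st,ce=cv2.connectedComponentsWithStats(m.astype(np.uint8),connectivity=8)
for i in range(1,k):
    if st[i,4]>30:
        p=W.reshape(420,560,2)[l==i]; cc,rr=cv2.minEnclosingCircle((p*1000).astype(np.float32)); print(st[i,4],cc,rr,np.degrees(np.arctan2(cc[1],cc[0]))%360)
E
```

```text
side start 182 [484.34   -31.5743] 34.80727005004883 [ 0.4863 -0.0311] 192.46104204527433
side now 166 [485.1228 -17.8106] 34.07860565185547 [ 0.4875 -0.0214] 185.03474178403843
top start 173 [479.9439 -20.0441] 31.16524887084961 [ 0.4847 -0.0196] 185.97365003417764
top now 177 [479.3556  -6.4187] 31.28723907470703 [ 0.4839 -0.0065] 178.73738756564603
156 (89.22295379638672, 61.99449920654297) 32.03726577758789 34.79260837351113
164 (86.40081787109375, -63.73353958129883) 32.1271858215332 323.58566938058834
169 (-31.453842163085938, 106.20005798339844) 32.80594253540039 106.49799212882063
171 (-34.3126106262207, -101.78927612304688) 32.62181091308594 251.3713186597305
```

Run:
```python
from h import *
t=cam("top")
uu,vv=np.meshgrid(np.arange(560),np.arange(420)); W=(plane(t,np.c_[uu.ravel(),vv.ravel()],.036)[:,:2]-[.5874,-.0088]).reshape(420,560,2)
r=np.hypot(W[...,0],W[...,1])
for n in("top0","t3","t11","tE"):
    h=cv2.cvtColor(cv2.imread(f"pics/{n}.png"),cv2.COLOR_BGR2HSV)
    m=(r<.132)&(r>.07)&((((h[...,2]>200)&(h[...,1]<40)))|((h[...,0]>3)&(h[...,0]<22)&(h[...,1]>110)&(h[...,2]>110)))
    k,l,st,ce=cv2.connectedComponentsWithStats(m.astype(np.uint8),connectivity=8)
    for i in range(1,k):
        if st[i,4]>60:
            cc,rr=cv2.minEnclosingCircle((W[l==i]*1000).astype(np.float32)); a=np.degrees(np.arctan2(cc[1],cc[0]))%360; print(n,st[i,4],round(rr),round(a,1),"off",round((a-186.3+36)%72-36,1))
```

```text
top0 220 34 113.5 off -0.8
top0 185 35 185.6 off -0.7
t3 189 34 42.3 off -0.0
t3 827 78 113.6 off -0.7
t3 762 74 248.8 off -9.5
t3 1302 96 188.7 off 2.4
t11 173 33 329.4 off -0.9
t11 182 34 41.1 off -1.2
t11 198 33 257.9 off -0.4
t11 192 33 112.8 off -1.5
t11 203 33 185.1 off -1.2
tE 176 33 35.2 off -7.1
tE 186 33 323.4 off -6.9
tE 194 33 106.8 off -7.5
tE 201 33 251.4 off -6.9
tE 183 32 178.7 off -7.6
```

Run:
```python
from h import *
np.set_printoptions(precision=4,suppress=True)
print(rel([.587,-.0089,.26],[-90,0,0]))
```

```text
(array([ 12.45,   5.79, -13.05]), array([ -0.  , -44.25,  -0.  ]))
```

Emit:
arm_command:
  rows: [2, 0, -2, 0, -6, 0, 1, 4.5, 1, -4.7, 0, -12, 0, 1, 7, 2, -7.3, 0, -18, 0, 1, 9.5, 4, -10, 0, -24, 0, 1, 11.5, 5, -12, 0, -30, 0, 1, 12.4, 5.8, -13, 0, -36, 0, 1, 12.4, 5.8, -13, 0, -42, 0, 1, 12.4, 5.8, -13, 0, -44, 0, 1, 12.4, 5.8, -13, 0, -44, 0, 1, 12.4, 5.8, -13, 0, -44, 0, 1, 12.4, 5.8, -13, 0, -44, 0, 1]

```text
time: 46.48
ee_pos: [0.587, -0.0079, 0.26]
tcp_rot: [-90.0, -0.0, -0.3]
wrist_force: [0.1, 0.2, 0.2]
opening: 0.0856
```

Run:
```python
from h import *
np.set_printoptions(precision=4,suppress=True)
print(rel([.587,-.0089,.157],[-90,0,0]))
```

```text
(array([-0. , 10.3, -0.1]), array([-0.  , -0.32,  0.01]))
```

Emit:
arm_command:
  rows: [0, 2.5, -0.1, 0, 0, 0, 1, 0, 5, -0.1, 0, 0, 0, 1, 0, 7.5, -0.1, 0, 0, 0, 1, 0, 9.5, -0.1, 0, 0, 0, 1, 0, 10.3, -0.1, 0, 0, 0, 1, 0, 10.3, -0.1, 0, 0, 0, 1, 0, 10.3, -0.1, 0, 0, 0, 0.5, 0, 10.3, -0.1, 0, 0, 0, -1, 0, 10.3, -0.1, 0, 0, 0, -1, 0, 10.3, -0.1, 0, 0, 0, -1, 0, 10.3, -0.1, 0, 0, 0, -1, 0, 10.3, -0.1, 0, 0, 0, -1]

```text
time: 47.48
ee_pos: [0.5869, -0.0092, 0.1585]
tcp_rot: [-90.0, -0.0, -0.3]
wrist_force: [-4.6, -0.2, 6.7]
opening: 0.0411
```

Run:
```python
from h import *
np.set_printoptions(precision=4,suppress=True)
o=sensors.get_obs(); print(o["wrist_force"],o["torque"],o["opening"],o["tcp_rot"])
import runpy
c=cam("side"); h=cv2.cvtColor(c["pixels"],cv2.COLOR_BGR2HSV); m=((h[...,0]>3)&(h[...,0]<22)&(h[...,1]>110)&(h[...,2]>110))
uv=np.argwhere(m)[:,::-1]; W=plane(c,uv,.036)[:,:2]; k=(W[:,0]<.52)&(W[:,0]>.44)&(abs(W[:,1]+.02)<.06)
cv2.imwrite("pics/k8.png",cv2.resize(c["pixels"][190:280,220:340],None,fx=6,fy=6,interpolation=cv2.INTER_CUBIC)); print(W[k].min(0),W[k].max(0),W[k].mean(0))
```

```text
[-4.5553 -0.2176  6.7178] [ 0.0241  1.073  -0.0195] 0.041130408608658145 [-90.0009  -0.0482  -0.2576]
[ 0.4401 -0.051 ] [0.5156 0.0162] [ 0.4849 -0.0209]
```

View pics/k8.png

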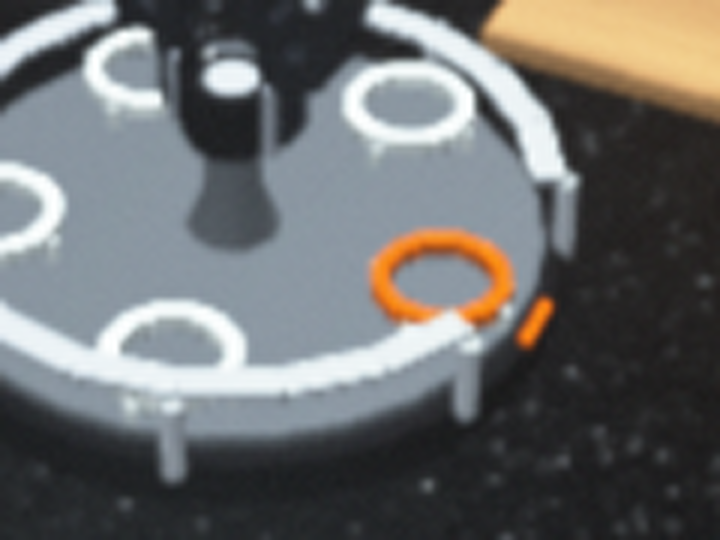

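Emit:
arm_command:
  rows: [0, 0, 0, 0, -2, 0, -1, 0, 0, 0, 0, -4, 0, -1, 0, 0, 0, 0, -6, 0, -1, 0, 0, 0, 0, -7, 0, -1, 0, 0, 0, 0, -7, 0, -1, 0, 0, 0, 0, -7, 0, -1]

```text
time: 48.03
ee_pos: [0.5869, -0.0091, 0.1585]
tcp_rot: [-90.0, -0.1, 6.8]
wrist_force: [-3.7, 0.3, 6.4]
opening: 0.0412
```

Emit:
arm_command:
  rows: [0, 0, 0, 0, 0, 0, 0, 0, 0, 0, 0, 0, 0, 0.05, 0, 0, 0, 0, 0, 0, 0.1, 0, 0, 0, 0, 0, 0, 0.2, 0, 0, 0, 0, 0, 0, 0.4, 0, 0, 0, 0, 0, 0, 1, 0, 0, 0, 0, 0, 0, 1, 0, 0, 0, 0, 0, 0, 1, 0, 0, 0, 0, 0, 0, 1]

```text
time: 48.78
ee_pos: [0.587, -0.0092, 0.1568]
tcp_rot: [-90.0, 0.0, 6.7]
wrist_force: [-0.0, 0.5, -1.0]
opening: 0.0852
```

```bash
python3 - <<'E'
from h import *
o=sensors.get_obs(); print(o["wrist_force"],o["torque"],o["opening"],o["tcp_rot"])
c=cam("side");cv2.imwrite("pics/k9.png",cv2.resize(c["pixels"][190:280,220:340],None,fx=6,fy=6,interpolation=cv2.INTER_CUBIC))
E
python3 ang.py | grep side
```

```text
[-0.03416132  0.50239911 -0.98133722] [0.01766641 0.01241933 0.0197372 ] 0.08524726180069737 [-8.99993735e+01  8.99278639e-04  6.74629457e+00]
side start 182 [484.34   -31.5743] 34.80727005004883 [ 0.4863 -0.0311] 192.46104204527433
side now 180 [484.34   -31.5743] 34.80727005004883 [ 0.4863 -0.031 ] 192.46104204527433ang.py:8: RuntimeWarning: Mean of empty slice.
  return len(W),np.array(cc),r,W.mean(0),np.degrees(np.arctan2(d[1],d[0]))%360
  ret = um.true_divide(
```

View pics/k9.png

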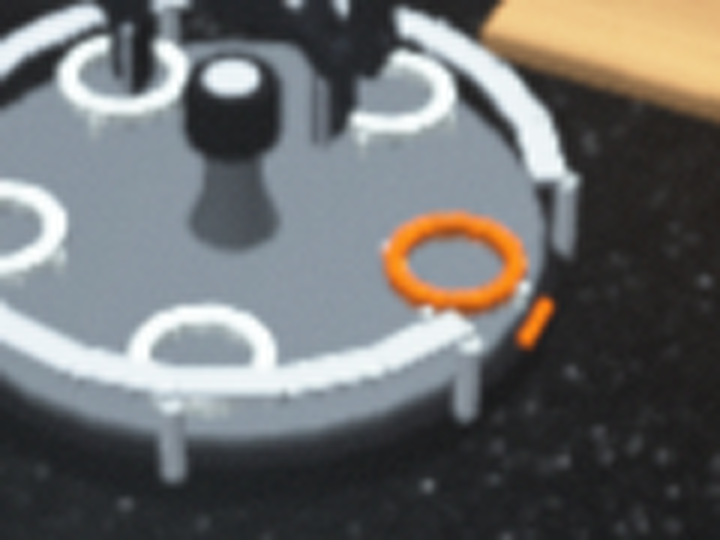

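Emit:
arm_command:
  rows: [0, -1, 0, 0, 0, 0, 1, 0, -3, 0, 0, 0, 0, 1, 0, -6, 0, 0, 0, 0, 1, 0, -9, 0, 0, 0, 0, 1, 0, -12, 3, 0, 0, 0, 1, 0, -15, 6.5, 0, 0, 0, 1, 0, -16, 10, 0, 0, 0, 1, 0, -16, 13.5, 0, 0, 0, 1, 0, -16, 17, 0, 0, 0, 1, 0, -16, 18, 0, 0, 0, 1, 0, -16, 18, 0, 0, 0, 1, 0, -16, 18, 0, 0, 0, 1]

```text
time: 49.93
ee_pos: [0.5657, 0.1698, 0.3173]
tcp_rot: [-90.0, -0.0, 6.8]
wrist_force: [0.6, -0.8, -0.0]
opening: 0.0853
```

```bash
python3 ang.py
python3 - <<'E'
from h import *
np.set_printoptions(precision=4,suppress=True)
t=cam("top"); print(slab(t,"drainer"),slab(t,"board"))
for q in tops(t,.10,.12,(.3,.65),(.2,.4))+tops(t,.10,.12,(.3,.65),(-.4,-.2)): print(q[0])
E
```

```text
side start 182 [484.34   -31.5743] 34.80727005004883 [ 0.4863 -0.0311] 192.46104204527433
side now 181 [484.34   -31.5743] 34.80727005004883 [ 0.4864 -0.0312] 192.46104204527433
top start 173 [479.9439 -20.0441] 31.16524887084961 [ 0.4847 -0.0196] 185.97365003417764
top now 176 [480.3334 -19.7726] 31.282785415649414 [ 0.4846 -0.0188] 185.85143709156046
(array([0.3108, 0.4147]), (20.778453826904297, 5.353526592254639), 15.045245170593262) (array([ 0.4762, -0.2968]), (200.47572326660156, 139.1779327392578), 3.5246970653533936)
[ 0.5356 -0.2982  0.1118]
[ 0.4179 -0.3138  0.1111]
```

View pics/tE.png

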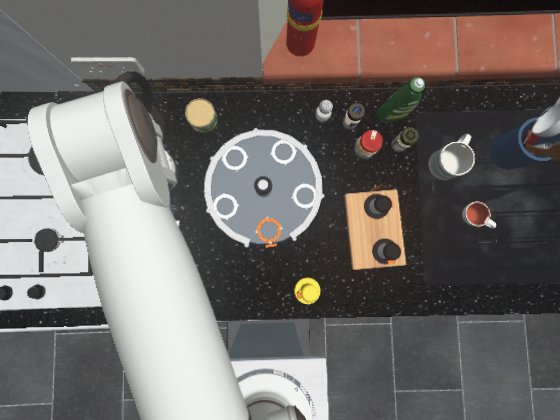

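View pics/sE.png

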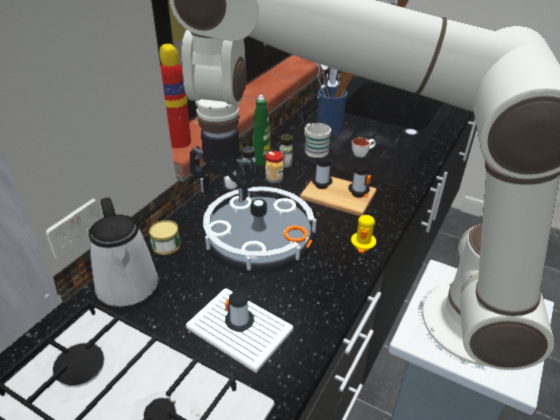

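The final pictures show the home rim at the gate (top (269,230)), two canisters upright on the wooden board (378,206 and 387,251), and one on the draining board (side (238,312)). The gripper is clear of everything.

```bash
python3 -c "
from workcell import bot
print(bot.job_done())"
```

```text
the job is handed in; nothing more can be done
None
```

The job is handed in at about 50 s. The carousel held three canisters. I turned each to the gate one click at a time, lifted it straight up with its button held in, and hefted it.

- **Heavy (about 4.9 N each):** two canisters now stand upright on the wooden board.
- **Light (about 0.9 N):** one canister stands upright on the white draining board.
- **Home socket:** it is back at the gate.

**Last checks:**
- The home rim measured 185.9° against 186.0° at the start.
- The two lids on the wooden board sit at the right height for standing upright, and the board has not shifted.
- The other kitchen things, including the yellow look-alike, appear where they were. I judged this by eye from the pictures.

**Checks that failed or disagreed:**
- **Home socket:** after the last click the table rested about 7° past the stop. I regripped the knob, turned it back, and re-measured.
- **First canister:** it slid about 1 cm on the board when released, because its button sprang out. It stayed upright and well inside the edge.
- **Draining board:** the arm blocked the top camera at the very end, so the final top-view fit of it failed. The side picture shows the canister still upright on it, and a top view shortly before gave the expected position.
- **Camera offset:** the two cameras differed by about 3 mm. I trusted the top one, which agreed with the contact forces at the knob.

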